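Put up the bur shelf over a dental technician's bench

TASK

Put up the little bur shelf: lift the two brackets out of their pockets in the grey tray, hook one onto each slotted upright using the top two rows of slots, pressed in and then down until fully home, and lay the shelf level across both brackets, between their front lips and the uprights. Then stand every bur holder that is on the black mat upright inside the shelf's raised edge. Do not push or upset the plaster cast, the mug or the jar.

Things in the scene. Friction and masses are not known exactly. Their poses are not given: they have to be found in the camera images.
- rack: Two fixed steel uprights. Origin: on the bench in the plane of their front faces, midway between them; z up; faces look along -x. Uprights 52 mm wide, centred at y +90 and -90, top at z 210 mm, front sheet 5 mm thick. Two columns of slots each, +-13 mm from the centre line, slots 10 mm wide, 20 high, lower edges at z 170, 140, 110, 80 mm. Foot plate x -12 to 48 mm, 10 high.
- seat_left (a point): Point on the front face of the left upright (rack y +90 mm, z 130 mm) where a bracket's origin is once its tabs are fully home in the top two rows of slots. Axes as the rack's: +x into the upright, z up.
- seat_right (a point): Point on the front face of the right upright (rack y -90 mm, z 130 mm) where a bracket's origin is once its tabs are fully home in the top two rows of slots. Axes as the rack's: +x into the upright, z up. For both: tabs enter mid-slot with the bracket 11 mm above this point (play 3 mm up or down, 2.5 mm sideways); push in until the flange meets the face, then 11 mm down.
- shelf_place (a point): Point midway between the uprights, 45 mm in front of their faces, at the height (202 mm) of the hung brackets' top edges: where the centre of the shelf's underside belongs. Axes as the rack's.
- bracket_a: Aluminium shelf bracket, 0.16 kg. Origin: foot of its rear face, mid-plane; z up, arm along its own -x. Vertical web 10 mm thick, x -96 to -4, top edge at z 72 mm, lower edge at z 0 (x -52 to -4) or 40 (farther forward). Lip 10 mm high above the front tip (x -96 to -90). Rear flange 4 mm thick, 40 wide, z 0 to 50. Hook tabs behind it.
- bracket_b: Identical to bracket_a; either may go on either upright.
- bracket_a_grip (a point): Middle of the straight top edge of that bracket's web (bracket x -40, z 72 mm), just ahead of its centre of mass. In the tray only the top 24 mm of the web and the lip stand above the tray: the web is gripped here from above, across its 10 mm.
- bracket_b_grip (a point): As bracket_a_grip, on bracket_b.
- bracket_a_tabs (a point): On the bracket's rear face at the height of the upper necks' undersides. Four hook tabs at y +-13 mm, 5 mm wide, in two rows 30 mm apart: necks 6 mm high (undersides at bracket z 40 and 10) reach back 6.5 mm, then a 5 mm thick tongue turns down 8 mm below the neck, so a tab is 14 mm high and 11.5 mm deep in all.
- bracket_b_tabs (a point): As bracket_a_tabs, on bracket_b.
- tray: Fixed grey storage tray 150 (x) by 190 (y) by 52 mm high, origin at the centre of its underside, with two T-shaped pockets, floor 4 mm above the bench, 2 mm play round the brackets. The brackets stand in them at tray x +42, y +-42 mm, with the tray's yaw (arms along the tray's -x).
- mat: Black rubber mat 170 (x) by 250 (y) by 2 mm on the bench, where the bur holders stand at first. Origin: centre of its underside. The tray is on one side of the bench and the mat on the other; which side is which varies.
- shelf: White painted metal shelf, a shallow tray 64 (x, depth) by 300 (y, length) by 14 mm high, 0.3 kg, lying on the bench right way up. Floor 4 mm thick, raised edge 3 mm thick all round, rising 10 mm above the floor. Origin: centre of its underside. Gripped from above across its 64 mm depth at mid-length.
- bur_block_a: White plastic bur block, 40 (x) by 56 (y) by 34 mm high, 0.1 kg, with short fixed metal burs standing on top (overall height 52 mm). Origin: centre of its underside, z up. Gripped across its 40 mm width. May be absent (None).
- bur_block_b: White plastic bur block, 40 (x) by 56 (y) by 34 mm high, 0.1 kg, with short fixed metal burs standing on top (overall height 52 mm). Origin: centre of its underside, z up. Gripped across its 40 mm width. May be absent (None). Same size as bur_block_a, with fewer burs.
- bur_stand_a: Round bur stand, 48 mm diameter, 34 mm high, black disc on a wooden base, 0.12 kg, short fixed burs on top (overall height 52 mm). Origin: centre of its underside. May be absent (None).
- bur_stand_b: As bur_stand_a; either or both may be absent (None).
- cast: Bystander: plaster dental cast 62 by 66 by 36 mm, origin under its centre.
- mug: Bystander: blue mug, 76 mm diameter, 85 mm high, handle at its +y side; origin under its centre.
- jar: Bystander: amber jar 60 mm diameter, 70 mm high; origin under its centre.
Not all that is in view belongs to the job. Leave any yellow look-alike of the bracket_b alone.

How it is judged:
On the way, in this order (a step that is already met when the one before it is completed fails the run):
1. both brackets are hooked fully home, one on each upright, in the top two rows of slots, and let go ((((x of bracket_a in the frame of seat_left between -0.004 and 0.004 m and y of bracket_a in the frame of seat_left between -0.006 and 0.006 m and z of bracket_a in the frame of seat_left between -0.004 and 0.004 m and angle between bracket_a's own z axis and vertical below 0.08 rad and angle between the x axis of bracket_a and the x axis of seat_left, either way round below 0.08 rad) and (x of bracket_b in the frame of seat_right between -0.004 and 0.004 m and y of bracket_b in the frame of seat_right between -0.006 and 0.006 m and z of bracket_b in the frame of seat_right between -0.004 and 0.004 m and angle between bracket_b's own z axis and vertical below 0.08 rad and angle between the x axis of bracket_b and the x axis of seat_right, either way round below 0.08 rad)) or ((x of bracket_a in the frame of seat_right between -0.004 and 0.004 m and y of bracket_a in the frame of seat_right between -0.006 and 0.006 m and z of bracket_a in the frame of seat_right between -0.004 and 0.004 m and angle between bracket_a's own z axis and vertical below 0.08 rad and angle between the x axis of bracket_a and the x axis of seat_right, either way round below 0.08 rad) and (x of bracket_b in the frame of seat_left between -0.004 and 0.004 m and y of bracket_b in the frame of seat_left between -0.006 and 0.006 m and z of bracket_b in the frame of seat_left between -0.004 and 0.004 m and angle between bracket_b's own z axis and vertical below 0.08 rad and angle between the x axis of bracket_b and the x axis of seat_left, either way round below 0.08 rad))) and contact force between the fingers and bracket_a below 0.05 N and contact force between the fingers and bracket_b below 0.05 N), for 0.2 s.
2. the shelf lies level on both brackets and is let go ((((x of bracket_a in the frame of seat_left between -0.004 and 0.004 m and y of bracket_a in the frame of seat_left between -0.006 and 0.006 m and z of bracket_a in the frame of seat_left between -0.004 and 0.004 m and angle between bracket_a's own z axis and vertical below 0.08 rad and angle between the x axis of bracket_a and the x axis of seat_left, either way round below 0.08 rad) and (x of bracket_b in the frame of seat_right between -0.004 and 0.004 m and y of bracket_b in the frame of seat_right between -0.006 and 0.006 m and z of bracket_b in the frame of seat_right between -0.004 and 0.004 m and angle between bracket_b's own z axis and vertical below 0.08 rad and angle between the x axis of bracket_b and the x axis of seat_right, either way round below 0.08 rad)) or ((x of bracket_a in the frame of seat_right between -0.004 and 0.004 m and y of bracket_a in the frame of seat_right between -0.006 and 0.006 m and z of bracket_a in the frame of seat_right between -0.004 and 0.004 m and angle between bracket_a's own z axis and vertical below 0.08 rad and angle between the x axis of bracket_a and the x axis of seat_right, either way round below 0.08 rad) and (x of bracket_b in the frame of seat_left between -0.004 and 0.004 m and y of bracket_b in the frame of seat_left between -0.006 and 0.006 m and z of bracket_b in the frame of seat_left between -0.004 and 0.004 m and angle between bracket_b's own z axis and vertical below 0.08 rad and angle between the x axis of bracket_b and the x axis of seat_left, either way round below 0.08 rad))) and x of shelf in the frame of shelf_place between -0.02 and 0.02 m and y of shelf in the frame of shelf_place between -0.05 and 0.05 m and z of shelf in the frame of shelf_place between -0.004 and 0.005 m and angle between shelf's own z axis and vertical below 0.08 rad and angle between the x axis of shelf and the x axis of shelf_place, either way round below 0.15 rad and contact force between the fingers and shelf below 0.05 N), for 0.2 s.
At the end, for the whole second after the job is handed in: One bracket home on each upright (4 mm in depth and height, 6 mm sideways, 0.08 rad); shelf on both (20 mm in depth, 50 mm along, 5 mm in height, level to 0.08 rad, square to 0.15 rad); every present bur holder on its floor (origin under 8 mm above the underside), upright to 0.12 rad, at rest ((((x of bracket_a in the frame of seat_left between -0.004 and 0.004 m and y of bracket_a in the frame of seat_left between -0.006 and 0.006 m and z of bracket_a in the frame of seat_left between -0.004 and 0.004 m and angle between bracket_a's own z axis and vertical below 0.08 rad and angle between the x axis of bracket_a and the x axis of seat_left, either way round below 0.08 rad) and (x of bracket_b in the frame of seat_right between -0.004 and 0.004 m and y of bracket_b in the frame of seat_right between -0.006 and 0.006 m and z of bracket_b in the frame of seat_right between -0.004 and 0.004 m and angle between bracket_b's own z axis and vertical below 0.08 rad and angle between the x axis of bracket_b and the x axis of seat_right, either way round below 0.08 rad)) or ((x of bracket_a in the frame of seat_right between -0.004 and 0.004 m and y of bracket_a in the frame of seat_right between -0.006 and 0.006 m and z of bracket_a in the frame of seat_right between -0.004 and 0.004 m and angle between bracket_a's own z axis and vertical below 0.08 rad and angle between the x axis of bracket_a and the x axis of seat_right, either way round below 0.08 rad) and (x of bracket_b in the frame of seat_left between -0.004 and 0.004 m and y of bracket_b in the frame of seat_left between -0.006 and 0.006 m and z of bracket_b in the frame of seat_left between -0.004 and 0.004 m and angle between bracket_b's own z axis and vertical below 0.08 rad and angle between the x axis of bracket_b and the x axis of seat_left, either way round below 0.08 rad))) and x of shelf in the frame of shelf_place between -0.02 and 0.02 m and y of shelf in the frame of shelf_place between -0.05 and 0.05 m and z of shelf in the frame of shelf_place between -0.004 and 0.005 m and angle between shelf's own z axis and vertical below 0.08 rad and angle between the x axis of shelf and the x axis of shelf_place, either way round below 0.15 rad and x of bur_block_a in the frame of shelf between -0.02 and 0.02 m and y of bur_block_a in the frame of shelf between -0.14 and 0.14 m and z of bur_block_a in the frame of shelf between 0 and 0.008 m and angle between each of bur_block_a, bur_block_b, bur_stand_a, bur_stand_b's own z axis and vertical below 0.12 rad and linear speed of each of bur_block_a, bur_block_b, bur_stand_a, bur_stand_b below 0.02 m/s and x of bur_block_b in the frame of shelf between -0.02 and 0.02 m and y of bur_block_b in the frame of shelf between -0.14 and 0.14 m and z of bur_block_b in the frame of shelf between 0 and 0.008 m and x of bur_stand_a in the frame of shelf between -0.02 and 0.02 m and y of bur_stand_a in the frame of shelf between -0.14 and 0.14 m and z of bur_stand_a in the frame of shelf between 0 and 0.008 m and x of bur_stand_b in the frame of shelf between -0.02 and 0.02 m and y of bur_stand_b in the frame of shelf between -0.14 and 0.14 m and z of bur_stand_b in the frame of shelf between 0 and 0.008 m and contact force between the fingers and bur_block_a below 0.05 N and contact force between the fingers and bur_block_b below 0.05 N and contact force between the fingers and bur_stand_a below 0.05 N and contact force between the fingers and bur_stand_b below 0.05 N); the robot touches nothing.
It fails at once if the cast is pushed more than 30 mm or tipped over (distance of cast from where it was at the start of the episode above 0.03 m or angle between cast's own z axis and vertical above 0.4 rad).
It fails at once if the mug is pushed more than 30 mm or tipped over (distance of mug from where it was at the start of the episode above 0.03 m or angle between mug's own z axis and vertical above 0.4 rad).
It fails at once if the jar is pushed more than 30 mm or tipped over (distance of jar from where it was at the start of the episode above 0.03 m or angle between jar's own z axis and vertical above 0.4 rad).
Of bur_block_a, bur_block_b, bur_stand_a, bur_stand_b only 2 to 4 are there at a start; the rules pass over those that are not, and their reading is None.
At some moment in a run one of bur_block_a, bur_block_b, bur_stand_a, bur_stand_b may be knocked a few centimetres aside while the robot is not near it.
It also fails if it takes over 210 s, if anything falls off the work surface, if the arm or the gripper's body presses on something with over 40 N, if the wrist force passes 120 N, or if a joint passes its speed limit or range.

ROBOT

A 7-joint arm with a two-finger parallel gripper is mounted at the origin on the work surface. World frame = base frame: x ahead of the robot, y to its left, z up, the work surface at z = 0. Lengths are in m, angles in rad, forces in N, time in s.
With the tool pointing down it reaches from about 0.425 to 0.925 m from the base axis. Payload 6.8 kg.
Tool frame: the origin (TCP) lies at the very end of the fingers, on their centre line; the grasp point (between the pads) lies bot.tcp_to_grasp behind it (bot.tcp_to_grasp is the distance from the TCP to the grasp point, in m); z points along the fingers, y is the line along which they close (so a half turn about z gives the same grasp; the last joint's range is limited). The gripper opens to 85 mm and grips with 20 to 120 N. Pads are 22 mm wide; open, the fingers measure 114 mm over their backs; the gripper's body (76 mm by 85 mm) begins 54 mm behind the grasp point. The pads swing forward as they close: fully open they stand 13 mm farther back than shut.
Start: joints at [1.052, 0.477, 0.022, 1.555, -0.011, 1.109, -0.083], TCP at [0.27, -0.619, 0.231] pointing down, gripper open.
Joint ranges: [-2.96, 2.96], [-0.34, 2.1], [-1.41, 1.46], [0.24, 2.44], [-1.37, 4.51], [0.17, 1.92], [-2.96, 2.96]. Speed limits (rad/s): [2.39, 2.39, 3.14, 3.14, 3.14, 3.14, 3.14].

INTERFACE

Orientations are given as a unit quaternion [w, x, y, z].
In Python, from station import bot gives the robot as it stands.
- The arm moves only by the tool servo_tool, never from a script. Its argument "motion" is a list that holds one entry, the list of rows, each a list of 7 numbers: the shift along the tool's x, y, z in m, then the turn, a rotation vector about the tool's x, y, z in units of 5 degrees (1.0 is 5 degrees), then the opening, from 0 (shut) to 1 (fully open). A call has 1 to 20 rows; each row is the pose to reach, as a shift and turn from the pose commanded when the call began, along the tool's axes at that moment; what a row does not reach only later rows make up. A row lasts 1/12 s, in which the tool goes at most 41.7 mm and 7.16 degrees, less where a joint would pass 70% of its speed; a pose out of reach is approached as far as the arm can. A call with a gripper value outside its range is refused whole. The fingers move at their own pace and stop on an object; "grip_force" is the grip in N (left out, the last holds). Time passes only in rows, so rows that repeat a pose let the fingers close. It gives the time, the measured TCP pose, the force, the opening and the grip force at its end, in the units of the state.
- bot.get_obs(): the state, without advancing time (a new reading comes with each control period).
- bot.read_camera(name): name is "scene" or "top" or "wrist"; returns a dict with "img" (420x560x3 uint8, red, green, blue), "K" (3x3 intrinsics, pixels), "k1" (the pictures are not rectified: a ray, as slopes to the right and down, at radius r is drawn at 1 + k1 r^2 times it, then the intrinsics apply), "pose" (4x4, takes a point from camera to world coordinates). Camera axes: x right, y down, z forward; pixel columns grow to the right and rows downward; lengths in m; the calibration is good to about 2 mm. A picture is of the moment at which its call begins. There is no depth.
- bot.hand_in(): hands the job in; it is judged then, once.
The state is a dict: "t": time; "q": joint angles; "joint_vel": joint speeds; "joint_torque": joint torques, N m; "eef_pos": TCP position; "tool_rot": TCP orientation; "contact_force": force on the tool from outside, world axes, zero at the start; "torque": the same for the moment, N m; "gripper_width": opening from 0.0 (shut) to 1.0 (fully open); "grasp_force": force on a finger pad.
Only numpy, scipy, OpenCV 4.12 (cv2) and the standard library are available. Lean on these libraries where they do the work, as an engineer would, in place of code of your own. Each camera call takes 0.05 s, during which the arm holds its last target. There are 200 camera calls.

## Working session

There is one attempt and no reset: what is moved stays moved. The work goes in short steps, Python scripts to look and compute and a tool call to move; the robot and the scene stay as the last step left them, time stands still between calls to the robot, and variables do not carry over. Pictures are saved under pics/ and viewed, at most 14 in all, crops included, and the job is handed in when it is done.

Besides the shell and the picture viewer there is one more tool, called as name([rows], argument=value, ...), one row to a line, values as JSON. servo_tool: Moves the arm, as the interface text tells. Its arguments: {"type":"object","properties":{"motion":{"type":"array"},"grip_force":{"type":"number"}},"required":["motion"]}

```bash
ls; mkdir -p pics; cat > h.py <<'E'
import numpy as np, cv2
from scipy.spatial.transform import Rotation as R
from station import bot
def cam(n,save=None):
    c=bot.read_camera(n)
    if save: cv2.imwrite('pics/'+save,cv2.cvtColor(c['img'],cv2.COLOR_RGB2BGR))
    return c
def ray(c,u,v):
    K=np.array(c['K']);P=np.array(c['pose'])
    p=cv2.undistortPoints(np.array([[[u,v]]],float),K,np.array([c['k1'],0,0,0],float))[0,0]
    return P[:3,3],P[:3,:3]@np.array([p[0],p[1],1.])
def onz(c,u,v,z):
    o,d=ray(c,u,v); return o+d*(z-o[2])/d[2]
def tri(*rays):
    A=np.zeros((3,3));b=np.zeros(3)
    for o,d in rays:
        d=d/np.linalg.norm(d);M=np.eye(3)-np.outer(d,d);A+=M;b+=M@o
    p=np.linalg.solve(A,b)
    return p,[np.linalg.norm(np.cross(p-o,d/np.linalg.norm(d))) for o,d in rays]
def proj(c,p):
    P=np.linalg.inv(np.array(c['pose']));r=cv2.Rodrigues(P[:3,:3])[0]
    return cv2.projectPoints(np.array(p,float).reshape(-1,1,3),r,P[:3,3],np.array(c['K']),np.array([c['k1'],0,0,0],float))[0].reshape(-1,2)
E
python3 - <<'E'
from h import *
np.set_printoptions(precision=4,suppress=True)
for n in ('scene','top','wrist'):
    c=cam(n,n+'0.png');print(n,c['K'],c['k1'],c['pose'])
o=bot.get_obs();print(o,bot.tcp_to_grasp)
E
```

```text
pics
scene [[495.1473   0.     285.3785]
 [  0.     495.1473 222.3483]
 [  0.       0.       1.    ]] -0.12046639035009313 [[ 0.8005  0.4312 -0.4163  1.2529]
 [ 0.5993 -0.5656  0.5665 -0.9641]
 [ 0.0087 -0.7029 -0.7112  1.2786]
 [ 0.      0.      0.      1.    ]]
top [[469.9758   0.     281.8509]
 [  0.     469.9758 204.613 ]
 [  0.       0.       1.    ]] -0.07047316588080625 [[-0.0262 -0.9871  0.1581  0.3679]
 [-0.9995  0.0229 -0.0231 -0.0206]
 [ 0.0192 -0.1586 -0.9872  1.2711]
 [ 0.      0.      0.      1.    ]]
wrist [[305.9278   0.     276.8271]
 [  0.     305.9278 210.6346]
 [  0.       0.       1.    ]] 0.0017236703307012624 [[ 0.3998 -0.8728 -0.28    0.3413]
 [-0.9166 -0.3812 -0.1207 -0.5875]
 [-0.0014  0.305  -0.9524  0.3732]
 [ 0.      0.      0.      1.    ]]
{'t': 0.15, 'q': array([ 1.0519,  0.4776,  0.0223,  1.5562, -0.0115,  1.1093, -0.0831]), 'joint_vel': array([-0.0014, -0.0031,  0.    , -0.0051, -0.0005, -0.0008, -0.0012]), 'joint_torque': array([  0.0027, -59.6925,   1.6104, -28.1492,   0.0128,   0.0065,
         0.    ]), 'eef_pos': array([ 0.2694, -0.6184,  0.2306]), 'tool_rot': array([-0.0006,  0.979 ,  0.204 , -0.0002]), 'contact_force': array([ 0.1402, -0.4768, -0.6006]), 'torque': array([ 0.027 , -0.0258, -0.0027]), 'grasp_force': 0.0, 'gripper_width': 0.9995356577504223} 0.0187
```

View pics/scene0.png

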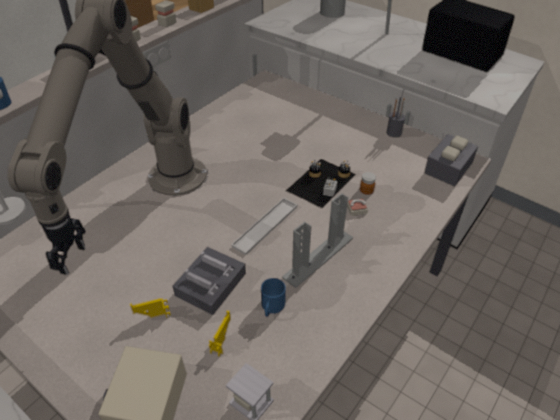

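View pics/top0.png

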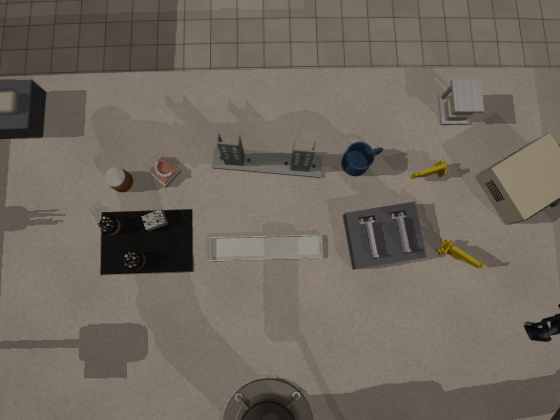

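```bash
cat >> h.py <<'E'
np.set_printoptions(precision=4,suppress=True)
def T(obs=None):
    o=obs or bot.get_obs();q=o['tool_rot'];return np.array(o['eef_pos']),R.from_quat([q[1],q[2],q[3],q[0]])
def go(p,yaw,r0=None,p0=None):
    "shift/turn(5deg units) from present measured pose to TCP p, tool x at world yaw (rad), pointing down"
    p1,r=T(); p1=p1 if p0 is None else p0; r=r if r0 is None else r0
    t=R.from_euler('z',yaw)*R.from_quat([1,0,0,0])
    return np.round(r.inv().apply(np.array(p)-p1),4),np.round((r.inv()*t).as_rotvec(degrees=True)/5,3)
E
python3 - <<'E'
from h import *
c=cam('top')
for n,u,v,z in [('shelfTL',211,236,.014),('shelfTR',322,234,.014),('shelfBL',211,261,.014),('shelfBR',322,259,.014),('trayTL',345,211,.052),('trayTR',417,204,.052),('trayBR',424,258,.052),('trayBL',352,268,.052),('rackL',213,160,.01),('rackR',323,175,.01),('stand1',109,225,.04),('stand2',133,260,.04),('block',154,219,.03),('mug',358,158,.085),('jar',120,180,.07),('cast',165,171,.03),('brA',373,237,.07),('brB',403,230,.07),('upL',231,152,.1),('upR',304,158,.1)]:
    print(n,onz(c,u,v,z))
print(go([.49,-.33,.27],.1))
E
```

```text
shelfTL [0.4885 0.1419 0.014 ]
shelfTR [ 0.4867 -0.1559  0.014 ]
shelfBL [0.4219 0.1422 0.014 ]
shelfBR [ 0.4198 -0.1533  0.014 ]
trayTL [ 0.5423 -0.2149  0.052 ]
trayTR [ 0.5565 -0.4085  0.052 ]
trayBR [ 0.4132 -0.4171  0.052 ]
trayBL [ 0.393  -0.2262  0.052 ]
rackL [0.6989 0.1365 0.01  ]
rackR [ 0.6498 -0.1656  0.01  ]
stand1 [0.5211 0.4087 0.04  ]
stand2 [0.4278 0.3428 0.04  ]
block [0.5358 0.2917 0.03  ]
mug [ 0.6766 -0.2506  0.085 ]
jar [0.6353 0.373  0.07  ]
cast [0.6661 0.2641 0.03  ]
brA [ 0.4703 -0.2815  0.07  ]
brB [ 0.4864 -0.361   0.07  ]
upL [0.6954 0.079  0.1   ]
upR [ 0.6754 -0.1081  0.1   ]
(array([ 0.3174, -0.1765, -0.0391]), array([-0.012,  0.002,  3.562]))
```

servo_tool([
  [[0.08,-0.044,-0.01,0,0,0.9,1],[0.16,-0.09,-0.02,0,0,1.8,1],[0.24,-0.132,-0.03,0,0,2.7,1],[0.317,-0.176,-0.039,0,0,3.6,1],[0.317,-0.176,-0.039,0,0,3.6,1],[0.317,-0.176,-0.039,0,0,3.6,1],[0.317,-0.176,-0.039,0,0,3.6,1],[0.317,-0.176,-0.039,0,0,3.6,1],[0.317,-0.176,-0.039,0,0,3.6,1],[0.317,-0.176,-0.039,0,0,3.6,1],[0.317,-0.176,-0.039,0,0,3.6,1],[0.317,-0.176,-0.039,0,0,3.6,1],[0.317,-0.176,-0.039,0,0,3.6,1],[0.317,-0.176,-0.039,0,0,3.6,1]],
])

```text
t: 1.37
eef_pos: [0.4886, -0.3326, 0.2701]
tool_rot: [0.0, 0.999, 0.047, -0.0]
contact_force: [0.2, -1.4, -0.3]
gripper_width: 0.999
grasp_force: 0.0
```

```bash
python3 - <<'E'
from h import *
import pickle
c=cam('wrist','w1.png');pickle.dump(c,open('w1.pkl','wb'))
print(T()[0],T()[1].as_quat(),go([.53,-.33,.27],.07))
E
```

```text
[ 0.4888 -0.3323  0.2701] [ 0.9989  0.0469 -0.0003  0.0001] (array([0.0413, 0.0015, 0.0001]), array([0.002, 0.007, 0.273]))
```

View pics/w1.png

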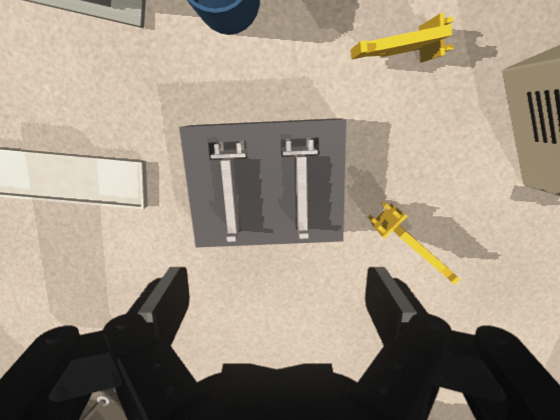

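servo_tool([
  [[0.03,0.03,0,0,0,0,1],[0.06,0.06,0,0,0,0.3,1],[0.08,0.08,0.0,0,0,0.3,1],[0.08,0.08,0,0,0,0.3,1],[0.08,0.08,0,0,0,0.3,1],[0.08,0.08,0,0,0,0.3,1]],
])

```text
t: 1.92
eef_pos: [0.5763, -0.4031, 0.2698]
tool_rot: [-0.0, 0.999, 0.035, -0.001]
contact_force: [0.1, 0.1, 0.4]
gripper_width: 1.002
grasp_force: 0.0
```

```bash
cat > m1.py <<'E'
from h import *
import pickle
c=cam('wrist','w2.png');pickle.dump(c,open('w2.pkl','wb'))
vis=[]
for f,roi in (('w1.pkl',(120,250,180,350)),('w2.pkl',None)):
    c=pickle.load(open(f,'rb'));im=c['img'];g=im.min(2).astype(int);hsv=cv2.cvtColor(im,cv2.COLOR_RGB2HSV)
    # tray mask: grey dark, low saturation
    m=((hsv[...,1]<60)&(g>55)&(g<125)).astype(np.uint8)
    m=cv2.morphologyEx(m,cv2.MORPH_OPEN,np.ones((5,5)))
    n,l,s,ce=cv2.connectedComponentsWithStats(m)
    exp=proj(c,[.475,-.318,.052])[0]
    k=min(range(1,n),key=lambda i:np.hypot(*(ce[i]-exp))-(1000 if s[i,4]>4000 else 0))
    hull=cv2.convexHull(cv2.findContours((l==k).astype(np.uint8),0,1)[0][0])
    hm=cv2.fillConvexPoly(np.zeros(g.shape,np.uint8),hull,1)
    b=(hm>0)&(g>130)
    n,l,s,ce=cv2.connectedComponentsWithStats(b.astype(np.uint8))
    print(f,exp,s[k])
    for i in range(1,n):
        if s[i,4]>60: 
            r=cv2.minAreaRect(np.argwhere(l==i)[:,::-1].astype(np.float32));print(s[i],ce[i],r)
    x,y,w,h=cv2.boundingRect(hull);x-=5;y-=5
    cr=cv2.resize(im[y:y+h+10,x:x+w+10],None,fx=2.2,fy=2.2,interpolation=cv2.INTER_CUBIC);print('crop',x,y);vis.append(cr[:320,:400])
H=max(v.shape[0] for v in vis)
cv2.imwrite('pics/c12.png',np.hstack([cv2.copyMakeBorder(v,0,H-v.shape[0],0,0,0) for v in vis])[...,::-1])
E
python3 m1.py
```

```text
w1.pkl [263.5931 190.902 ] [212 123  10   1  10]
[283 140  35  15 233] [299.7124 148.9657] ((299.7629089355469, 147.28350830078125), (13.80392837524414, 34.10115432739258), 87.39744567871094)
[211 143  35  15 221] [228.0814 152.3575] ((227.74432373046875, 150.37527465820312), (13.894743919372559, 34.055747985839844), 87.39744567871094)
[296 157  12  74 723] [301.7828 193.018 ] ((301.60003662109375, 193.49835205078125), (73.13983917236328, 10.015275001525879), 89.04515838623047)
[220 160  17  74 701] [228.0514 195.9914] ((228.2029571533203, 196.5297088623047), (73.93126678466797, 9.651860237121582), 84.2894058227539)
crop 175 113
w2.pkl [205.779  253.0998] [159 231  16  39 339]
[220 207  33  15 196] [236.5255 216.    ] ((235.73794555664062, 214.04481506347656), (13.095010757446289, 32.12094497680664), 86.633544921875)
[154 211  32  15 200] [169.87  220.345] ((169.10247802734375, 218.6270751953125), (13.39928913116455, 31.234830856323242), 84.80557250976562)
[125 212  18  86 379] [134.2902 264.3404] ((133.9432373046875, 254.09121704101562), (85.84265899658203, 7.456204891204834), 82.09283447265625)
[230 227  16  65 593] [237.6695 258.3659] ((237.6911163330078, 258.62457275390625), (64.61320495605469, 9.28887939453125), 83.2901611328125)
[159 231  16  39 339] [166.5103 249.1032] ((166.82691955566406, 249.63462829589844), (38.046531677246094, 9.21745777130127), 78.69007110595703)
[187 295  93  16 459] [221.512  301.8126] ((232.3940887451172, 299.00091552734375), (8.44902229309082, 93.05909729003906), 81.38435363769531)
crop 119 183
```

View pics/c12.png

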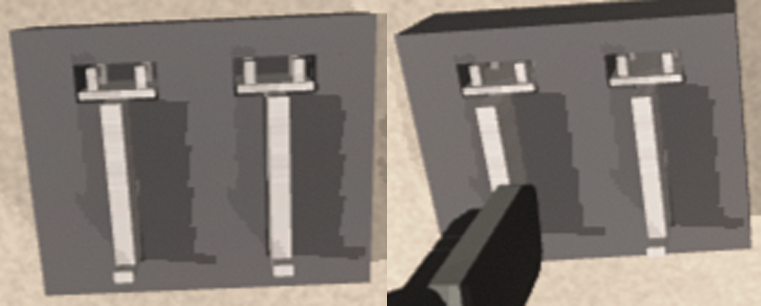

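```bash
python3 - <<'E'
from h import *
import pickle
a,b=[pickle.load(open(f,'rb')) for f in('w1.pkl','w2.pkl')]
pts={'Rrear':((301.1,157.),(234,227.)),'Rfront':((303.6,231.),(241.3,292)),'Lrear':((225.0,160),(163.6,231)),'Lfront':((231.8,234),None),
'Rfl':((299.7,154),(236.5,220)),'Lfl':((228,157),(170,224.5))}
for k,(p,q) in pts.items():
    print(k,onz(a,*p,.076), tri(ray(a,*p),ray(b,*q)) if q else '')
Rr,Rf,Lr,Lf=[onz(a,*pts[k][0],.076) for k in('Rrear','Rfront','Lrear','Lfront')]
for r,f in((Rr,Rf),(Lr,Lf)):
    d=r-f;print(np.linalg.norm(d),np.arctan2(d[1],d[0]),'grip',(f+d*50/86))
E
```

```text
Rrear [ 0.523  -0.3563  0.076 ] (array([ 0.5229, -0.3563,  0.0755]), [np.float64(3.7169511528726274e-05), np.float64(3.716951152870886e-05)])
Rfront [ 0.4369 -0.3695  0.076 ] (array([ 0.4391, -0.3686,  0.0811]), [np.float64(0.00023104433816958854), np.float64(0.0002310443381696741)])
Lrear [ 0.5119 -0.2735  0.076 ] (array([ 0.5118, -0.2733,  0.0749]), [np.float64(2.427976010576847e-05), np.float64(2.4279760105802704e-05)])
Lfront [ 0.4252 -0.2852  0.076 ] 
Rfl [ 0.5261 -0.3544  0.076 ] (array([ 0.5232, -0.3564,  0.052 ]), [np.float64(6.007515244186798e-05), np.float64(6.007515244188009e-05)])
Lfl [ 0.5155 -0.2766  0.076 ] (array([ 0.5119, -0.2734,  0.0529]), [np.float64(0.0001559721846689569), np.float64(0.00015597218466906673)])
0.0870764696423194 0.1522447734787863 grip [ 0.487  -0.3618  0.076 ]
0.0875272487303211 0.1344077120639111 grip [ 0.4756 -0.2784  0.076 ]
```

servo_tool([
  [[-0.007,-0.037,0,0,0,0.1,1],[-0.014,-0.074,0,0,0,0.2,1],[-0.021,-0.111,0,0,0,0.3,1],[-0.028,-0.148,0,0,0,0.4,1],[-0.035,-0.185,0,0,0,0.5,1],[-0.042,-0.222,0,0,0,0.6,1],[-0.049,-0.259,0,0,0,0.7,1],[-0.056,-0.296,0,0,0,0.8,1],[-0.063,-0.333,0,0,0,0.8,1],[-0.07,-0.37,0,0,0,0.8,1],[-0.077,-0.406,0,0,0,0.8,1],[-0.077,-0.406,0,0,0,0.8,1],[-0.077,-0.406,0,0,0,0.8,1],[-0.077,-0.406,0,0,0,0.8,1]],
])

```text
t: 3.13
eef_pos: [0.4714, -0.004, 0.2708]
tool_rot: [0.0, 1.0, 0.0, 0.001]
contact_force: [0.3, 0.1, 0.6]
gripper_width: 0.996
grasp_force: 0.0
```

servo_tool([
  [[0,0,0,0,1.4,0,1],[0,0,0,0,2.8,0,1],[0,0,0,0,4.2,0,1],[0,0,0,0,5.6,0,1],[0,0,0,0,7,0,1],[0,0,0,0,8.4,0,1],[0,0,0,0,9,0,1],[0,0,0,0,9,0,1],[0,0,0,0,9,0,1],[0,0,0,0,9,0,1],[0,0,0,0,9,0,1],[0,0,0,0,9,0,1]],
])

```text
t: 4.13
eef_pos: [0.4842, 0.0012, 0.2887]
tool_rot: [0.004, 0.929, -0.001, 0.37]
contact_force: [0.0, 0.4, 0.0]
gripper_width: 1.0
grasp_force: 0.0
```

```bash
python3 - <<'E'
from h import *
import pickle
c=cam('wrist','w3.png');pickle.dump(c,open('w3.pkl','wb'))
print(T()[0],T()[1].as_matrix(),bot.get_obs()['q'],c['pose'])
E
```

```text
[0.4843 0.0014 0.2887] [[ 0.7257 -0.0051  0.688 ]
 [ 0.0003 -1.     -0.0077]
 [ 0.688   0.0058 -0.7256]] [ 0.1912 -0.2042 -0.3774  2.4351  0.4639  0.1698 -2.2105] [[-0.0049 -0.9009  0.4341  0.443 ]
 [-1.      0.0018 -0.0076  0.0023]
 [ 0.0061 -0.4341 -0.9008  0.4461]
 [ 0.      0.      0.      1.    ]]
```

View pics/w3.png

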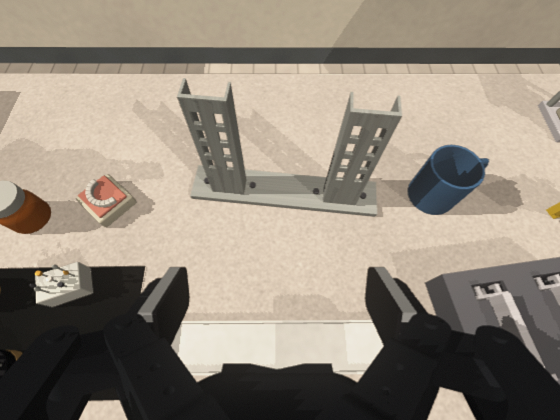

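servo_tool([
  [[0,-0.03,0,0,-0.5,0,1],[0,-0.07,0,0,-1,0,1],[0,-0.1,0,0,-1.5,0,1],[0,-0.1,0,0,-1.5,0,1],[0,-0.1,0,0,-1.5,0,1],[0,-0.1,0,0,-1.5,0,1],[0,-0.1,0,0,-1.5,0,1]],
])

```text
t: 4.77
eef_pos: [0.4843, 0.1, 0.2875]
tool_rot: [0.004, 0.951, -0.002, 0.309]
contact_force: [-0.7, -0.7, -0.2]
gripper_width: 1.0
grasp_force: 0.0
```

```bash
python3 - <<'E'
from h import *
import pickle
c=cam('wrist','w4.png');pickle.dump(c,open('w4.pkl','wb'))
print(T()[0],bot.get_obs()['q'])
a=pickle.load(open('w3.pkl','rb'))
ca=a['img'][75:215,170:410];
p=proj(c,[[.69,.09,.21],[.66,-.1,.21],[.69,.09,.0],[.66,-.1,.0]]);print(p)
x0=int(max(0,p[:,0].min()-40));y0=int(max(0,p[:,1].min()-30));print(x0,y0)
cb=c['img'][y0:y0+140,x0:x0+240]
v=np.vstack([cv2.resize(z,(0,0),fx=2.14,fy=2.14,interpolation=cv2.INTER_CUBIC)[:300] for z in(ca,cb)])
v=cv2.resize(ca,None,fx=3.3,fy=3.3,interpolation=cv2.INTER_CUBIC)
cv2.imwrite('pics/c3.png',v[...,::-1]);cv2.imwrite('pics/c4.png',cv2.resize(cb,None,fx=3.3,fy=3.3,interpolation=cv2.INTER_CUBIC)[...,::-1])
E
```

```text
[0.4844 0.0999 0.2877] [ 0.2011 -0.134  -0.6555  2.2992  0.4926  0.4303 -2.4453]
[[285.1018  66.7202]
 [486.1984  92.1106]
 [280.8832 164.859 ]
 [399.8566 181.4879]]
240 36
```

View pics/c3.png

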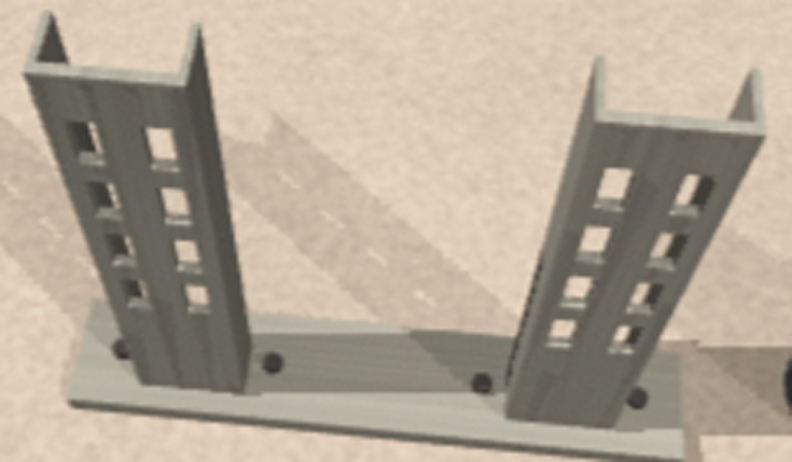

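View pics/c4.png

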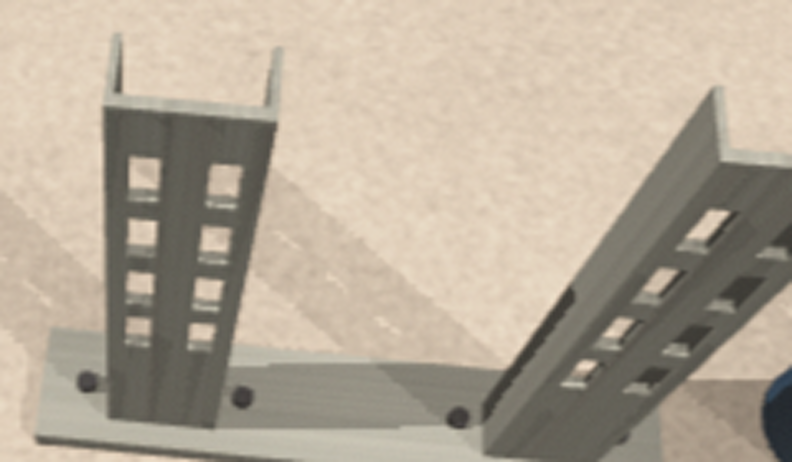

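```bash
python3 - <<'E'
from h import *
import pickle
a,b=[pickle.load(open(f,'rb')) for f in('w3.pkl','w4.pkl')]
A={'LTL':(27,75),'LTR':(183,86),'LBL':(142,383),'LBR':(247,393),'RTL':(598,122),'RTR':(763,136),'RBL':(506,418),'RBR':(613,428)}
B={'LTL':(105,107),'LTR':(274,122),'LBL':(110,418),'LBR':(213,429),'RTL':(722,161),'RBL':(484,452)}
fa=lambda p:(170+(p[0]+.5)/3.3-.5,75+(p[1]+.5)/3.3-.5); fb=lambda p:(240+(p[0]+.5)/3.3-.5,36+(p[1]+.5)/3.3-.5)
for k in A:
    z=.21 if k[1]=='T' else .01
    print(k,onz(a,*fa(A[k]),z),*( (onz(b,*fb(B[k]),z),)+tri(ray(a,*fa(A[k])),ray(b,*fb(B[k]))) if k in B else ()))
E
```

```text
LTL [0.6876 0.1025 0.21  ] [0.6884 0.1033 0.21  ] [0.6898 0.1033 0.2082] [np.float64(0.00019744019763996497), np.float64(0.00019744019764)]
LTR [0.6831 0.0532 0.21  ] [0.6829 0.0538 0.21  ] [0.6843 0.0535 0.2086] [np.float64(0.00011296013193484409), np.float64(0.00011296013193486287)]
LBL [0.6894 0.103  0.01  ] [0.6895 0.1028 0.01  ] [0.6889 0.1028 0.0111] [np.float64(4.854468008513733e-05), np.float64(4.854468008519676e-05)]
LBR [0.6837 0.051  0.01  ] [0.6835 0.0532 0.01  ] [0.6887 0.0521 0.0004] [np.float64(0.0003399677968978453), np.float64(0.00033996779689764444)]
RTL [ 0.6684 -0.0755  0.21  ] [ 0.6689 -0.0753  0.21  ] [ 0.6695 -0.0759  0.2091] [np.float64(0.00016323313777521597), np.float64(0.00016323313777528482)]
RTR [ 0.6627 -0.1255  0.21  ]
RBL [ 0.6696 -0.0757  0.01  ] [ 0.6709 -0.0761  0.01  ] [ 0.6702 -0.0758  0.0102] [np.float64(0.0005877764281268233), np.float64(0.0005877764281266872)]
RBR [ 0.6641 -0.1272  0.01  ]
```

```bash
python3 - <<'E'
from h import *
print(go([.4756,-.2784,.16],.139))
E
```

```text
(array([-0.0814,  0.3775,  0.1018]), array([ 0.599, -7.174, -1.594]))
```

servo_tool([
  [[-0.007,0.031,0.008,0.05,-0.6,-0.13,1],[-0.014,0.063,0.017,0.1,-1.2,-0.27,1],[-0.02,0.094,0.025,0.15,-1.8,-0.4,1],[-0.027,0.126,0.034,0.2,-2.4,-0.53,1],[-0.034,0.157,0.042,0.25,-3,-0.66,0.7],[-0.041,0.189,0.051,0.3,-3.6,-0.8,0.5],[-0.047,0.22,0.059,0.35,-4.2,-0.93,0.4],[-0.054,0.252,0.068,0.4,-4.8,-1.06,0.4],[-0.061,0.283,0.076,0.45,-5.4,-1.2,0.4],[-0.068,0.315,0.085,0.5,-6,-1.33,0.4],[-0.075,0.346,0.093,0.55,-6.6,-1.46,0.4],[-0.081,0.3775,0.102,0.6,-7.17,-1.6,0.4],[-0.081,0.3775,0.102,0.6,-7.17,-1.6,0.4],[-0.081,0.3775,0.102,0.6,-7.17,-1.6,0.4],[-0.081,0.3775,0.102,0.6,-7.17,-1.6,0.4],[-0.081,0.3775,0.102,0.6,-7.17,-1.6,0.4]],
])

```text
t: 6.15
eef_pos: [0.4771, -0.2758, 0.1609]
tool_rot: [-0.0, 0.997, 0.071, 0.001]
contact_force: [0.2, 0.2, -0.3]
gripper_width: 0.4
grasp_force: 0.0
```

```bash
python3 - <<'E'
from h import *
print(T()[0],bot.get_obs()['q'],go([.4756,-.2784,.058],.139))
c=cam('wrist','w5.png')
E
```

```text
[ 0.4771 -0.2758  0.1609] [ 0.4334  0.3551 -0.0264  1.9226  0.01    0.8625 -1.0266] (array([-0.002 ,  0.0024,  0.1029]), array([-0.006, -0.025,  0.035]))
```

View pics/w5.png

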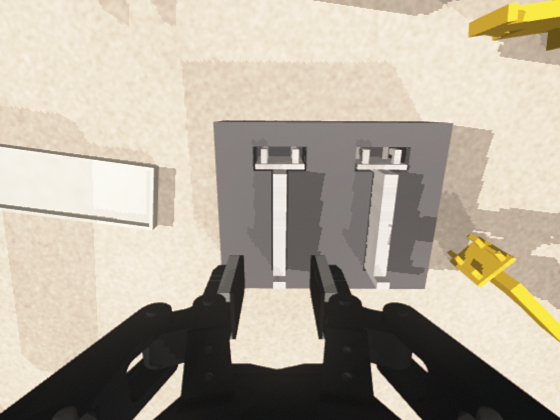

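servo_tool([
  [[-0.002,0.0025,0.03,0,0,0,0.4],[-0.002,0.0025,0.06,0,0,0,0.4],[-0.002,0.0025,0.085,0,0,0,0.4],[-0.002,0.0025,0.1,0,0,0,0.4],[-0.002,0.0025,0.103,0,0,0,0.4],[-0.002,0.0025,0.103,0,0,0,0.4],[-0.002,0.0025,0.103,0,0,0,0.4]],
])

```text
t: 6.78
eef_pos: [0.4766, -0.2795, 0.0588]
tool_rot: [0.0, 0.997, 0.071, 0.002]
contact_force: [0.1, -0.1, 0.8]
gripper_width: 0.397
grasp_force: 0.0
```

servo_tool([
  [[0,0,0,0,0,0,0.2],[0,0,0,0,0,0,0],[0,0,0,0,0,0,0],[0,0,0,0,0,0,0],[0,0,0,0,0,0,0],[0,0,0,0,0,0,0],[0,0,0,0,0,0,0],[0,0,0,0,0,0,0]],
], grip_force=60)

```text
t: 7.45
eef_pos: [0.4769, -0.2797, 0.0591]
tool_rot: [0.0, 0.998, 0.071, 0.002]
contact_force: [-0.3, 1.2, 7.2]
gripper_width: 0.097
grasp_force: 60.9
```

servo_tool([
  [[0,0,-0.01,0,0,0,0],[0,0,-0.03,0,0,0,0],[0,0,-0.06,0,0,0,0],[0,0,-0.1,0,0,0,0],[0,0,-0.14,0,0,0,0],[0,0,-0.18,0,0,0,0],[0,0,-0.21,0,0,0,0],[0,0,-0.22,0,0,0,0],[0,0,-0.22,0,0,0,0],[0,0,-0.22,0,0,0,0]],
], grip_force=110)

```text
t: 8.28
eef_pos: [0.4749, -0.2796, 0.2772]
tool_rot: [-0.0, 0.998, 0.07, 0.001]
contact_force: [0.4, 1.2, -3.6]
gripper_width: 0.088
grasp_force: 110.7
```

```bash
python3 - <<'E'
from h import *
o=bot.get_obs();print(T()[0],o['contact_force'],o['gripper_width'],go([.6176,.0854,.28],-.111))
E
```

```text
[ 0.4749 -0.2796  0.2772] [ 0.4391  1.1596 -3.6002] 0.08753966302146564 (array([ 0.1925, -0.3413, -0.0025]), array([-0.006, -0.012,  2.888]))
```

servo_tool([
  [[0.008,-0.014,-0.002,0,0,0.12,0],[0.024,-0.042,-0.003,0,0,0.36,0],[0.04,-0.071,-0.003,0,0,0.6,0],[0.056,-0.1,-0.003,0,0,0.85,0],[0.072,-0.128,-0.003,0,0,1.1,0],[0.088,-0.156,-0.003,0,0,1.35,0],[0.104,-0.185,-0.003,0,0,1.6,0],[0.12,-0.213,-0.003,0,0,1.84,0],[0.136,-0.242,-0.003,0,0,2.1,0],[0.152,-0.27,-0.003,0,0,2.35,0],[0.168,-0.298,-0.003,0,0,2.6,0],[0.184,-0.326,-0.003,0,0,2.8,0],[0.1925,-0.341,-0.003,0,0,2.9,0],[0.1925,-0.341,-0.003,0,0,2.9,0],[0.1925,-0.341,-0.003,0,0,2.9,0],[0.1925,-0.341,-0.003,0,0,2.9,0]],
])

```text
t: 9.62
eef_pos: [0.617, 0.0836, 0.2787]
tool_rot: [0.001, 0.998, -0.056, -0.001]
contact_force: [-0.1, -0.6, -2.4]
gripper_width: 0.082
grasp_force: 110.6
```

```bash
python3 - <<'E'
from h import *
import pickle
o=bot.get_obs();print(T()[0],o['contact_force'],o['torque'],o['q'],go([.6176,.0854,.196],-.111))
c=cam('wrist','w6.png');pickle.dump(c,open('w6.pkl','wb'))
cv2.imwrite('pics/c6.png',cv2.resize(c['img'][0:300,130:430],None,fx=2,fy=2,interpolation=cv2.INTER_CUBIC)[...,::-1])
E
```

```text
[0.617  0.0836 0.2787] [-0.0873 -0.5804 -2.3515] [-0.0711 -0.0152 -0.0224] [-0.1019  0.3615 -0.1756  1.6204  0.0678  1.1684 -1.9766] (array([ 0.0005, -0.002 ,  0.0827]), array([ 0.017,  0.027, -0.019]))
```

View pics/c6.png

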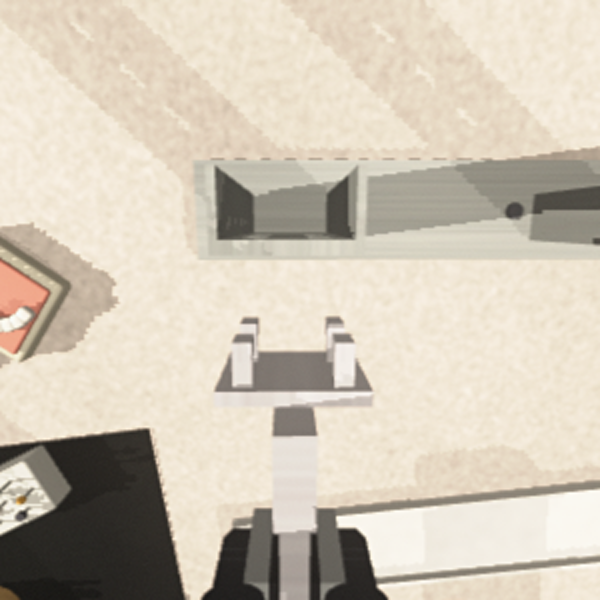

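```bash
python3 - <<'E'
from h import *
import pickle
c=pickle.load(open('w6.pkl','rb'))
f=lambda u,v:(130+u/2,v/2)
Rm=R.from_euler('z',-.111);s=np.array([.686,.0778,0])
rk=lambda p:Rm.inv().apply(np.array(p)-s)*1000
for n,u,v,z in[('flL',216,394,.2736),('flR',371,392,.2736),('upTL',210,240,.21),('upTR',361,239,.21),('webrear',274,435,.2956),('webrearR',316,434,.2956),('webtopfront',275,531,.2956),('R',316,531,.2956)]:
    print(n,rk(onz(c,*f(u,v),z)))
print(rk(T()[0]), np.degrees(T()[1].as_euler('zyx')))
E
```

```text
flL [-30.9443  17.3584 273.6   ]
flR [-30.4866 -21.3744 273.6   ]
upTL [  4.4516  25.4945 210.    ]
upTR [  4.7142 -24.4948 210.    ]
webrear [-34.1725   2.2625 295.6   ]
webrearR [-33.9577  -6.8664 295.6   ]
webtopfront [-57.4454   2.2875 295.6   ]
R [-57.4641  -7.1046 295.6   ]
[-68.8841  -2.3788 279.2716] [  6.5118  -0.0836 179.936 ]
```

servo_tool([
  [[0.0005,-0.002,0.02,0,0,0,0],[0.0005,-0.002,0.045,0,0,0,0],[0.0005,-0.002,0.07,0,0,0,0],[0.0005,-0.002,0.083,0,0,0,0],[0.0005,-0.002,0.083,0,0,0,0],[0.0005,-0.002,0.083,0,0,0,0],[0.0005,-0.002,0.083,0,0,0,0],[0.0005,-0.002,0.083,0,0,0,0]],
])

```text
t: 10.33
eef_pos: [0.62, 0.0866, 0.1996]
tool_rot: [-0.001, 0.998, -0.056, 0.002]
contact_force: [-0.2, 0.6, -0.5]
gripper_width: 0.08
grasp_force: 110.7
```

```bash
cat >> h.py <<'E'
def rk(p,side='L'):
    s={'L':[.686,.0778,0],'R':[.6663,-.1010,0]}[side]
    return R.from_euler('z',-.111).inv().apply(np.array(p)-np.array(s))*1000
def st(side='L'):
    o=bot.get_obs();print('rack mm',rk(T()[0],side),'yaw err',np.degrees(T()[1].as_euler('zyx'))[0]+6.36,'F',R.from_euler('z',-.111).inv().apply(o['contact_force']),'tq',o['torque'],'w',o['gripper_width'],'t',o['t'])
E
python3 - <<'E'
from h import *
st()
c=cam('scene')
p=proj(c,[.67,.08,.17])[0];x,y=int(p[0]),int(p[1])
cv2.imwrite('pics/s7.png',cv2.resize(c['img'][y-60:y+60,x-80:x+80],None,fx=5,fy=5,interpolation=cv2.INTER_CUBIC)[...,::-1])
E
```

```text
rack mm [-66.6002   1.4217 199.6363] yaw err 12.819505539106112 F [-0.2295  0.548  -0.5304] tq [ 0.0168  0.0573 -0.0125] w 0.08045676411604546 t 10.3333
```

servo_tool([
  [[0,0.001,0.003,0,0,0,0],[0,0.001,0.003,0,0,0,0],[0,0.001,0.003,0,0,0,0],[0,0.001,0.003,0,0,0,0]],
])

```text
t: 10.72
eef_pos: [0.6189, 0.0859, 0.1951]
tool_rot: [-0.0, 0.998, -0.056, 0.001]
contact_force: [0.7, -0.3, -2.0]
gripper_width: 0.082
grasp_force: 110.7
```

```bash
sed -i "s/\[0\]+6.36/[0]-6.36/" h.py; python3 - <<'E'
from h import *
st()
c=cam('top');st()
E
```

```text
rack mm [-67.601    0.6477 195.1036] yaw err 0.049607589894086423 F [ 0.6804 -0.2282 -1.9684] tq [-0.0032 -0.0134  0.0033] w 0.08219093954741416 t 10.7167
rack mm [-67.5627   0.6608 195.1185] yaw err 0.048109048263020426 F [ 0.703  -0.5514 -1.3047] tq [ 0.0005  0.0353 -0.0168] w 0.08237220384597324 t 10.7667
```

servo_tool([
  [[0.005,0,0,0,0,0,0],[0.01,0,0,0,0,0,0],[0.015,0,0,0,0,0,0],[0.015,0,0,0,0,0,0],[0.015,0,0,0,0,0,0]],
])

```text
t: 11.18
eef_pos: [0.6342, 0.0841, 0.1949]
tool_rot: [-0.0, 0.998, -0.056, 0.001]
contact_force: [-0.8, -0.0, -1.7]
gripper_width: 0.082
grasp_force: 110.7
```

```bash
python3 - <<'E'
from h import *
st()
E
```

```text
rack mm [-52.1855   0.5566 194.8863] yaw err 0.0724137148150783 F [-0.7843 -0.0927 -1.746 ] tq [ 0.0485  0.037  -0.0169] w 0.08163895530877707 t 11.1833
```

servo_tool([
  [[0.0,0.0005,-0.001,0,0,0,0],[0.003,0.0005,-0.001,0,0,0,0],[0.006,0.0005,-0.001,0,0,0,0],[0.009,0.0005,-0.001,0,0,0,0],[0.012,0.0005,-0.001,0,0,0,0],[0.012,0.0005,-0.001,0,0,0,0]],
])

```text
t: 11.68
eef_pos: [0.6463, 0.0822, 0.196]
tool_rot: [-0.0, 0.998, -0.056, 0.001]
contact_force: [-0.4, -0.6, -2.3]
gripper_width: 0.083
grasp_force: 110.7
```

```bash
python3 - <<'E'
from h import *
st()
E
```

```text
rack mm [-39.9517   0.0216 196.0421] yaw err 0.07121624154074269 F [-0.3688 -0.5995 -2.2576] tq [-0.0555  0.0018  0.022 ] w 0.08305167312986456 t 11.6833
```

servo_tool([
  [[0.002,0,0,0,0,0,0],[0.003,0,0,0,0,0,0],[0.003,0,0,0,0,0,0]],
])

```text
t: 11.93
eef_pos: [0.6471, 0.0823, 0.1956]
tool_rot: [-0.0, 0.998, -0.056, -0.001]
contact_force: [-5.4, 1.2, 0.8]
gripper_width: 0.085
grasp_force: 111.1
```

```bash
python3 - <<'E'
from h import *
st()
E
```

```text
rack mm [-39.1603   0.1503 195.6484] yaw err 0.03508811648265109 F [-5.471   0.6046  0.7676] tq [ 0.0058  1.2723 -0.0177] w 0.08464124976052986 t 11.9333
```

servo_tool([
  [[0.0,0,0.002,0,0,0,0],[0.0,0,0.004,0,0,0,0],[0.0,0,0.006,0,0,0,0],[0,0,0.008,0,0,0,0],[0,0,0.009,0,0,0,0],[0,0,0.009,0,0,0,0]],
])

```text
t: 12.43
eef_pos: [0.6471, 0.0825, 0.1864]
tool_rot: [-0.0, 0.998, -0.056, -0.001]
contact_force: [-5.5, -0.3, -1.3]
gripper_width: 0.082
grasp_force: 111.0
```

```bash
python3 - <<'E'
from h import *
st()
E
```

```text
rack mm [-39.1333   0.3406 186.3884] yaw err 0.0255273905135871 F [-5.4032 -0.89   -1.3245] tq [ 0.2113  1.2298 -0.0165] w 0.08195870394883548 t 12.4333
```

servo_tool([
  [[0.0,0,0.001,0,0,0,0],[0.0,0,0.003,0,0,0,0],[0.0,0,0.004,0,0,0,0],[0,0,0.004,0,0,0,0]],
])

```text
t: 12.77
eef_pos: [0.647, 0.0827, 0.1851]
tool_rot: [-0.0, 0.998, -0.056, -0.001]
contact_force: [-13.0, -0.1, 15.6]
gripper_width: 0.084
grasp_force: 113.3
```

```bash
python3 - <<'E'
from h import *
st()
E
```

```text
rack mm [-39.2622   0.5855 185.1173] yaw err 0.020864505875648476 F [-12.8951  -1.577   15.5909] tq [-0.0886  2.9166  0.0024] w 0.0837926600064368 t 12.7667
```

servo_tool([
  [[0,0,-0.001,0,0,0,0],[0,0,-0.001,0,0,0,0.1],[0,0,-0.001,0,0,0,0.3],[0,0,-0.001,0,0,0,0.4],[0,0,-0.001,0,0,0,0.4],[0,0,-0.001,0,0,0,0.4],[0,0,-0.02,0,0,0,0.4],[0,0,-0.05,0,0,0,0.4],[0,0,-0.08,0,0,0,0.4],[0,0,-0.1,0,0,0,0.4],[0,0,-0.1,0,0,0,0.4],[0,0,-0.1,0,0,0,0.4]],
])

```text
t: 13.77
eef_pos: [0.6495, 0.0821, 0.2845]
tool_rot: [-0.001, 0.998, -0.056, 0.002]
contact_force: [0.0, -0.3, -0.1]
gripper_width: 0.396
grasp_force: 0.0
```

```bash
python3 - <<'E'
from h import *
st()
c=cam('wrist','w8.png')
cv2.imwrite('pics/c8.png',cv2.resize(c['img'][0:300,130:430],None,fx=2,fy=2,interpolation=cv2.INTER_CUBIC)[...,::-1])
print(go([.487,-.3618,.28],.139))
E
```

```text
rack mm [-36.7444   0.2175 284.5406] yaw err 0.06531071897018581 F [ 0.0523 -0.3105 -0.0927] tq [-0.0263  0.0018  0.0026] w 0.3960862256414756 t 13.7667
(array([-0.1109,  0.4589,  0.0024]), array([-0.003, -0.022, -2.878]))
```

View pics/c8.png

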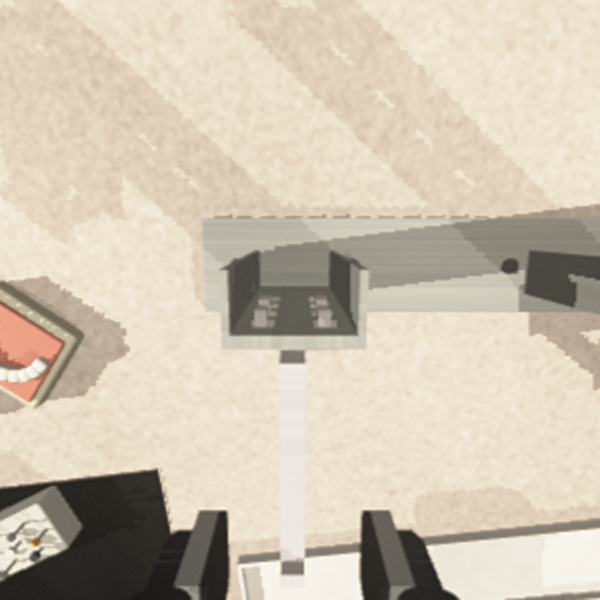

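servo_tool([
  [[-0.009,0.038,0,0,0,-0.24,0.4],[-0.018,0.076,0,0,0,-0.48,0.4],[-0.028,0.115,0,0,0,-0.72,0.4],[-0.037,0.153,0,0,0,-0.96,0.4],[-0.046,0.191,0,0,0,-1.2,0.4],[-0.055,0.229,0,0,0,-1.44,0.4],[-0.065,0.268,0,0,0,-1.68,0.4],[-0.074,0.306,0,0,0,-1.92,0.4],[-0.083,0.344,0.01,0,0,-2.16,0.4],[-0.092,0.382,0.03,0,0,-2.4,0.4],[-0.101,0.42,0.05,0,0,-2.64,0.4],[-0.111,0.459,0.08,0,0,-2.88,0.4],[-0.111,0.459,0.11,0,0,-2.88,0.4],[-0.111,0.459,0.12,0,0,-2.88,0.4],[-0.111,0.459,0.12,0,0,-2.88,0.4],[-0.111,0.459,0.12,0,0,-2.88,0.4],[-0.111,0.459,0.12,0,0,-2.88,0.4]],
])

```text
t: 15.23
eef_pos: [0.489, -0.3605, 0.164]
tool_rot: [0.0, 0.997, 0.071, 0.002]
contact_force: [1.3, 0.3, 0.2]
gripper_width: 0.401
grasp_force: 0.0
```

```bash
python3 - <<'E'
from h import *
print(T()[0],go([.487,-.3618,.058],.139))
c=cam('wrist')
im=c['img'];g=im.min(2)
# web line under the tool: bright strip
p=proj(c,[[.523,-.3563,.076],[.4369,-.3695,.076]]);print(p)
for v in (int(p[0,1])+12,int(p[0,1])+30):
    u=np.argwhere(g[v]>150).ravel();u=u[abs(u-p[0,0])<25];print(v,u.min() if len(u) else None,u.max() if len(u) else None,u.mean(),onz(c,u.mean(),v,.076))
E
```

```text
[ 0.489  -0.3605  0.164 ] (array([-0.0026,  0.001 ,  0.106 ]), array([ 0.005, -0.042,  0.034]))
[[277.4297 173.8117]
 [278.3613 275.3711]]
185 271 284 277.5 [ 0.5144 -0.3576  0.076 ]
203 271 284 277.5 [ 0.5001 -0.3597  0.076 ]
```

servo_tool([
  [[-0.0025,0.001,0.03,0,0,0,0.4],[-0.0025,0.001,0.06,0,0,0,0.4],[-0.0025,0.001,0.085,0,0,0,0.4],[-0.0025,0.001,0.102,0,0,0,0.4],[-0.0025,0.001,0.106,0,0,0,0.4],[-0.0025,0.001,0.106,0,0,0,0.4],[-0.0025,0.001,0.106,0,0,0,0.4]],
])

```text
t: 15.87
eef_pos: [0.4864, -0.3631, 0.0584]
tool_rot: [0.001, 0.998, 0.07, 0.002]
contact_force: [0.0, -0.3, 1.4]
gripper_width: 0.401
grasp_force: 0.0
```

servo_tool([
  [[0,0,0,0,0,0,0.2],[0,0,0,0,0,0,0],[0,0,0,0,0,0,0],[0,0,0,0,0,0,0],[0,0,0,0,0,0,0],[0,0,0,0,0,0,0],[0,0,0,0,0,0,0],[0,0,0,0,0,0,0]],
], grip_force=60)

```text
t: 16.53
eef_pos: [0.4862, -0.3631, 0.0584]
tool_rot: [0.0, 0.998, 0.07, 0.002]
contact_force: [-0.4, 1.3, 6.6]
gripper_width: 0.1
grasp_force: 60.3
```

servo_tool([
  [[0,0,-0.01,0,0,0,0],[0,0,-0.03,0,0,0,0],[0,0,-0.06,0,0,0,0],[0,0,-0.1,0,0,0,0],[0,0,-0.14,0,0,0,0],[0,0,-0.18,0,0,0,0],[0,0,-0.21,0,0,0,0],[0,0,-0.22,0,0,0,0],[0,0,-0.22,0,0,0,0],[0,0,-0.22,0,0,0,0]],
], grip_force=110)

```text
t: 17.37
eef_pos: [0.4841, -0.3629, 0.2763]
tool_rot: [-0.0, 0.998, 0.07, 0.001]
contact_force: [-0.3, -0.1, -2.3]
gripper_width: 0.08
grasp_force: 110.3
```

```bash
python3 - <<'E'
from h import *
o=bot.get_obs();f=np.array([np.cos(-.111),np.sin(-.111)])
p=np.array([.6663,-.1010])-f*.0688
print(p,T()[0],o['contact_force'],o['gripper_width'],go([*p,.28],-.111))
E
```

```text
[ 0.5979 -0.0934] [ 0.4841 -0.3629  0.2763] [-0.2663 -0.0946 -2.264 ] 0.079661734952288 (array([ 0.1501, -0.2511, -0.0034]), array([-0.005, -0.015,  2.868]))
```

servo_tool([
  [[0.008,-0.013,-0.003,0,0,0.15,0],[0.024,-0.04,-0.003,0,0,0.45,0],[0.04,-0.067,-0.003,0,0,0.75,0],[0.056,-0.094,-0.003,0,0,1.05,0],[0.072,-0.12,-0.003,0,0,1.35,0],[0.088,-0.147,-0.003,0,0,1.65,0],[0.104,-0.174,-0.003,0,0,1.95,0],[0.12,-0.2,-0.003,0,0,2.3,0],[0.136,-0.228,-0.003,0,0,2.6,0],[0.146,-0.245,-0.003,0,0,2.8,0],[0.15,-0.251,-0.003,0,0,2.87,0],[0.15,-0.251,-0.003,0,0,2.87,0],[0.15,-0.251,-0.003,0,0,2.87,0],[0.15,-0.251,-0.003,0,0,2.87,0]],
])

```text
t: 18.53
eef_pos: [0.5972, -0.096, 0.2788]
tool_rot: [0.0, 0.998, -0.057, -0.0]
contact_force: [-0.6, -0.3, -0.9]
gripper_width: 0.085
grasp_force: 110.4
```

```bash
python3 - <<'E'
from h import *
st('R')
c=cam('wrist');im=c['img'];g=im.min(2).astype(int)
p=proj(c,T()[0]+[.04,-.004,.015])[0];print(p)
cv2.imwrite('pics/c9.png',cv2.resize(im[0:300,130:430],None,fx=2,fy=2,interpolation=cv2.INTER_CUBIC)[...,::-1])
import pickle;pickle.dump(c,open('w9.pkl','wb'))
# bright web strip and flange top
for v in (210,222,240,255):
    u=np.argwhere(g[v]>170).ravel();u=u[abs(u-277)<30];print(v,len(u) and (u.min(),u.max()))
for v in range(190,206):
    u=np.argwhere(g[v]>165).ravel();u=u[abs(u-277)<60];print(v,len(u) and (u.min(),u.max(),len(u)))
print(go([.5979,-.0934,.196],-.111))
E
```

```text
rack mm [-69.211   -2.6966 278.8439] yaw err 0.14623673508501867 F [-0.5372 -0.3334 -0.8649] tq [ 0.0081  0.0324 -0.0118] w 0.0851020183986041 t 18.5333
[275.4502 204.5222]
210 (np.int64(248), np.int64(306))
222 (np.int64(248), np.int64(306))
240 (np.int64(248), np.int64(306))
255 (np.int64(248), np.int64(306))
190 (np.int64(218), np.int64(336), 39)
191 (np.int64(218), np.int64(336), 39)
192 (np.int64(218), np.int64(336), 119)
193 (np.int64(218), np.int64(336), 119)
194 (np.int64(218), np.int64(336), 119)
195 (np.int64(218), np.int64(336), 119)
196 (np.int64(218), np.int64(336), 119)
197 (np.int64(218), np.int64(336), 119)
198 (np.int64(218), np.int64(336), 116)
199 (np.int64(218), np.int64(336), 102)
200 (np.int64(218), np.int64(336), 99)
201 (np.int64(218), np.int64(336), 99)
202 (np.int64(218), np.int64(336), 99)
203 (np.int64(218), np.int64(336), 99)
204 (np.int64(218), np.int64(336), 98)
205 (np.int64(218), np.int64(336), 98)
(array([ 0.0002, -0.0028,  0.0832]), array([ 0.006, -0.002, -0.034]))
```

servo_tool([
  [[0,-0.0015,0.02,0,0,0,0],[0,-0.0015,0.045,0,0,0,0],[0,-0.0015,0.07,0,0,0,0],[0,-0.0015,0.084,0,0,0,0],[0,-0.0015,0.084,0,0,0,0],[0,-0.0015,0.084,0,0,0,0],[0,-0.0015,0.084,0,0,0,0],[0,-0.0015,0.084,0,0,0,0],[0,-0.0015,0.084,0,0,0,0],[0,-0.0015,0.084,0,0,0,0]],
])

```text
t: 19.42
eef_pos: [0.5991, -0.0922, 0.197]
tool_rot: [-0.0, 0.998, -0.056, 0.002]
contact_force: [0.5, -0.3, -1.5]
gripper_width: 0.083
grasp_force: 110.4
```

```bash
python3 - <<'E'
from h import *
st('R')
c=cam('wrist');im=c['img']
import pickle;pickle.dump(c,open('w9.pkl','wb'))
cv2.imwrite('pics/c9.png',cv2.resize(im[0:300,130:430],None,fx=2,fy=2,interpolation=cv2.INTER_CUBIC)[...,::-1])
E
```

```text
rack mm [-67.7609   1.2742 196.9523] yaw err 0.008918259645084525 F [ 0.486  -0.2232 -1.5322] tq [ 0.0563  0.037  -0.0014] w 0.08311892329149294 t 19.4167
```

View pics/c9.png

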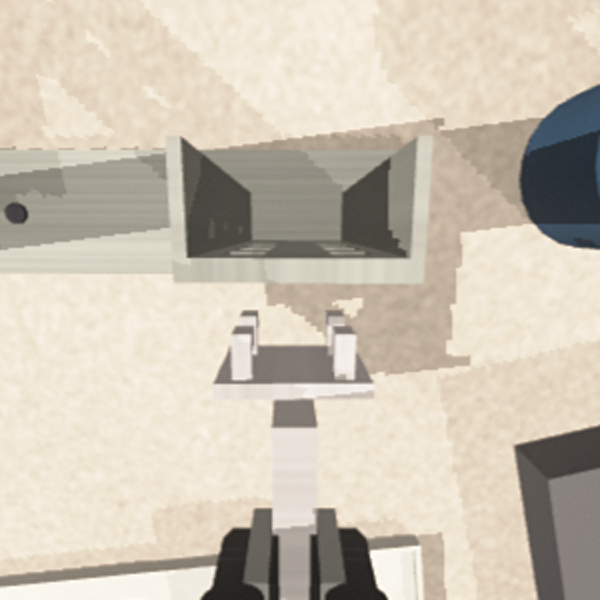

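```bash
python3 - <<'E'
from h import *
import pickle
c=pickle.load(open('w9.pkl','rb'));f=lambda u,v:(130+u/2,v/2)
for n,u,v,z in[('upTL',174,282,.21),('upTR',426,281,.21),('flL',216,385,.1926),('flR',371,384,.1926)]:
    print(n,rk(onz(c,*f(u,v),z),'R'))
E
```

```text
upTL [ -0.6487  26.0361 210.    ]
upTR [ -0.4267 -26.3425 210.    ]
flL [-27.0838  20.4193 192.6   ]
flR [-26.8123 -18.0227 192.6   ]
```

servo_tool([
  [[0.005,0.001,0.0015,0,0,0,0],[0.01,0.001,0.0015,0,0,0,0],[0.013,0.001,0.0015,0,0,0,0],[0.013,0.001,0.0015,0,0,0,0],[0.013,0.001,0.0015,0,0,0,0]],
])

```text
t: 19.88
eef_pos: [0.6116, -0.0945, 0.1943]
tool_rot: [-0.0, 0.998, -0.055, 0.001]
contact_force: [0.6, 0.2, -1.4]
gripper_width: 0.086
grasp_force: 110.3
```

```bash
python3 - <<'E'
from h import *
st('R')
E
```

```text
rack mm [-55.0764   0.4237 194.2552] yaw err -0.0028193011260277956 F [ 0.5353  0.2124 -1.4134] tq [ 0.0141  0.079  -0.0006] w 0.08571765908215663 t 19.8833
```

servo_tool([
  [[0.0,0.0005,-0.001,0,0,0,0],[0.003,0.0005,-0.001,0,0,0,0],[0.006,0.0005,-0.001,0,0,0,0],[0.009,0.0005,-0.001,0,0,0,0],[0.012,0.0005,-0.001,0,0,0,0],[0.012,0.0005,-0.001,0,0,0,0]],
])

```text
t: 20.38
eef_pos: [0.6239, -0.0964, 0.1954]
tool_rot: [-0.0, 0.998, -0.055, 0.001]
contact_force: [0.1, -0.0, -1.7]
gripper_width: 0.088
grasp_force: 110.3
```

servo_tool([
  [[0.002,0,0,0,0,0,0],[0.003,0,0,0,0,0,0],[0.004,0,0,0,0,0,0],[0.004,0,0,0,0,0,0]],
])

```text
t: 20.72
eef_pos: [0.6247, -0.0966, 0.1948]
tool_rot: [-0.0, 0.998, -0.056, -0.002]
contact_force: [-7.6, 1.8, 1.9]
gripper_width: 0.082
grasp_force: 110.9
```

```bash
python3 - <<'E'
from h import *
st('R')
E
```

```text
rack mm [-41.8515  -0.2036 194.8188] yaw err 0.012190748291001086 F [-7.7127  0.9803  1.8565] tq [ 0.2345  1.8286 -0.0391] w 0.08201370913833933 t 20.7167
```

servo_tool([
  [[0.0,0,0.002,0,0,0,0],[0.0,0,0.004,0,0,0,0],[0.0,0,0.006,0,0,0,0],[0,0,0.008,0,0,0,0],[0,0,0.009,0,0,0,0],[0,0,0.009,0,0,0,0]],
])

```text
t: 21.22
eef_pos: [0.6246, -0.0966, 0.1855]
tool_rot: [-0.0, 0.998, -0.056, -0.002]
contact_force: [-6.9, 0.4, -0.3]
gripper_width: 0.083
grasp_force: 110.8
```

servo_tool([
  [[0.0,0,0.001,0,0,0,0],[0.0,0,0.003,0,0,0,0],[0.0,0,0.004,0,0,0,0],[0,0,0.004,0,0,0,0]],
])

```text
t: 21.55
eef_pos: [0.6246, -0.0965, 0.1844]
tool_rot: [-0.0, 0.998, -0.056, -0.002]
contact_force: [-15.3, 2.1, 17.7]
gripper_width: 0.085
grasp_force: 113.5
```

```bash
python3 - <<'E'
from h import *
st('R')
E
```

```text
rack mm [-41.911   -0.1843 184.4415] yaw err 0.017875864757759707 F [-15.4179   0.3732  17.7217] tq [ 0.334   3.4651 -0.0414] w 0.08461404481941881 t 21.55
```

servo_tool([
  [[0,0,-0.001,0,0,0,0],[0,0,-0.001,0,0,0,0.1],[0,0,-0.001,0,0,0,0.3],[0,0,-0.001,0,0,0,0.4],[0,0,-0.001,0,0,0,0.4],[0,0,-0.001,0,0,0,0.4],[0,0,-0.02,0,0,0,0.4],[0,0,-0.05,0,0,0,0.4],[0,0,-0.08,0,0,0,0.4],[0,0,-0.1,0,0,0,0.4],[0,0,-0.1,0,0,0,0.4],[0,0,-0.1,0,0,0,0.4]],
])

```text
t: 22.55
eef_pos: [0.6281, -0.0969, 0.2839]
tool_rot: [-0.0, 0.998, -0.056, 0.002]
contact_force: [0.1, 0.5, -0.8]
gripper_width: 0.398
grasp_force: 0.0
```

```bash
python3 - <<'E'
from h import *
import pickle
st('R')
a=pickle.load(open('w1.pkl','rb'))
p=np.array([ 0.4888,-0.3323,0.2701]);r=R.from_quat([0.9989,0.0469,-0.0003,0.0001])
for dz in(0,-.013):
    print(dz,proj(a,[p+r.apply([x,y,dz]) for x in(.011,-.011) for y in(-.0425,.0425)]))
c=cam('wrist');im=c['img'];pickle.dump(c,open('w10.pkl','wb'))
# web of right bracket hung
g=im.min(2).astype(int)
for z,x in((.202,-60),(.202,-20)):
    q=np.array([.6663,-.101,0])+R.from_euler('z',-.111).apply([x/1000,0,z]);pp=proj(c,q)[0];v=int(round(pp[1]))
    u=np.argwhere(g[v]>175).ravel();u=u[abs(u-pp[0])<15];print(pp,u.min(),u.max())
print(go([.4535,-.02,.25],-.0+np.pi/2))
E
```

```text
rack mm [-38.4605  -0.2109 283.8606] yaw err 0.011730564889914419 F [ 0.0282  0.5199 -0.7801] tq [-0.0139 -0.0368 -0.0254] w 0.39782161388598974 t 22.55
0 [[192.8876 250.5506]
 [359.1462 250.5619]
 [196.3243 288.2153]
 [355.757  288.218 ]]
-0.013 [[185.6781 262.4057]
 [366.234  262.415 ]
 [189.7159 302.6407]
 [362.253  302.6402]]
[276.4492 244.5124] 262 291
[276.449  196.0391] 262 291
(array([-0.1812, -0.0572,  0.032 ]), array([  0.013,  -0.021, -19.273]))
```

servo_tool([
  [[-0.02,-0.005,0,0,0,-1.3,0.6],[-0.04,-0.01,0,0,0,-2.6,1],[-0.06,-0.015,0,0,0,-3.9,1],[-0.08,-0.02,0,0,0,-5.2,1],[-0.1,-0.03,0,0,0,-6.5,1],[-0.12,-0.035,0,0,0,-7.8,1],[-0.14,-0.04,0.01,0,0,-9.1,1],[-0.15,-0.045,0.01,0,0,-10.4,1],[-0.16,-0.05,0.02,0,0,-11.7,1],[-0.17,-0.055,0.02,0,0,-13,1],[-0.18,-0.057,0.03,0,0,-14.3,1],[-0.18,-0.057,0.03,0,0,-15.6,1],[-0.18,-0.057,0.03,0,0,-16.9,1],[-0.18,-0.057,0.03,0,0,-18.2,1],[-0.18,-0.057,0.03,0,0,-19.3,1],[-0.18,-0.057,0.03,0,0,-19.3,1],[-0.18,-0.057,0.03,0,0,-19.3,1],[-0.18,-0.057,0.03,0,0,-19.3,1],[-0.18,-0.057,0.03,0,0,-19.3,1]],
])

```text
t: 24.18
eef_pos: [0.4544, -0.0203, 0.2518]
tool_rot: [0.0, 0.707, 0.707, 0.0]
contact_force: [0.1, 0.0, 0.2]
gripper_width: 1.002
grasp_force: 0.0
```

```bash
python3 - <<'E'
from h import *
import pickle
o=bot.get_obs();print(T()[0],o['q'],T()[1].as_matrix()[:,0])
c=cam('wrist','w11.png');im=c['img'];pickle.dump(c,open('w11.pkl','wb'))
t=cam('top','t11.png');pickle.dump(t,open('t11.pkl','wb'))
print(proj(c,[[x,y,.014] for x in(.42,.487) for y in(-.155,.142)]))
E
```

```text
[ 0.4544 -0.0203  0.2518] [ 0.2526  0.1111 -0.3687  2.0138  0.0464  1.0237 -0.1376] [-0.0004  1.      0.0005]
[[251.7656 272.616 ]
 [245.271   32.2275]
 [299.7328 272.6349]
 [306.152   32.306 ]]
```

View pics/w11.png

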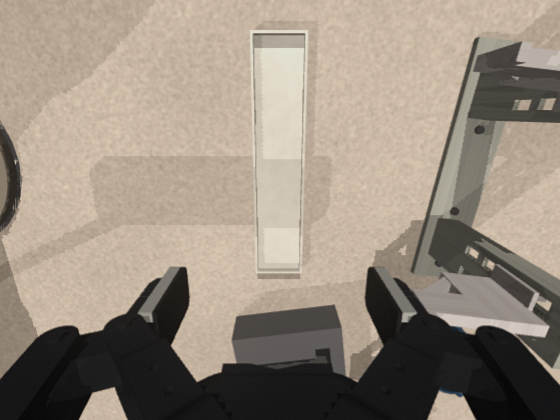

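```bash
python3 - <<'E'
from h import *
import pickle
c=pickle.load(open('w11.pkl','rb'));t=pickle.load(open('t11.pkl','rb'))
im=c['img'];g=im.min(2).astype(int)
m=(g>188).astype(np.uint8)
m=cv2.morphologyEx(m,cv2.MORPH_CLOSE,np.ones((9,9)))
n,l,s,ce=cv2.connectedComponentsWithStats(m)
k=1+np.argmin([np.hypot(*(x-[278,150]))-s[i+1,4] for i,x in enumerate(ce[1:])]);print(s[k],ce[k],cv2.minAreaRect(np.argwhere(l==k)[:,::-1].astype(np.float32)))
for v in(60,150,240):
    print(v,np.argwhere(g[v]>175).ravel()[[0,-1]], g[v,240:318:1][:20],g[v,295:318])
C=[onz(c,*p,.014) for p in((251,30.5),(308,30.5),(301,275),(257,275))]
for x in C: print(x)
print(np.mean(C,0))
hs=[(211,236),(322,234),(322,259),(211,261)]
for p,q in zip(((251,30.5),(308,30.5),(301,275),(257,275)),((211,261),(211,236),(322,234),(322,259))): print(tri(ray(c,*p),ray(t,*q)))
E
```

```text
[ 250   30   58  137 6223] [278.3352  99.5925] ((278.5, 98.0), (136.0, 57.0), 90.0)
60 [250 559] [163 165 163 162 160 161 161 159 160 161 184 200 200 145 163 184 186 186
 186 184] [205 206 205 207 207 206 207 206 185 154 184 201 173 153 150 150 148 150
 150 150 151 159 166]
150 [110 419] [171 168 167 165 165 163 163 168 171 171 165 164 177 194 195 158 165 181
 182 183] [195 195 195 195 196 196 163 161 188 184 161 148 148 148 151 152 154 153
 154 156 162 165 164]
240 [254 322] [173 172 172 167 165 166 168 170 172 174 174 172 169 169 176 193 198 148
 160 181] [203 202 201 197 155 177 200 176 153 146 145 147 148 150 151 158 161 162
 163 164 162 164 161]
[0.4263 0.1437 0.014 ]
[0.489  0.1438 0.014 ]
[ 0.4889 -0.1587  0.014 ]
[ 0.4272 -0.1587  0.014 ]
[ 0.4579 -0.0075  0.014 ]
(array([ 0.4239,  0.146 , -0.003 ]), [np.float64(0.0019614003914131396), np.float64(0.001961400391413217)])
(array([0.4871, 0.1396, 0.0323]), [np.float64(0.0002657500355329814), np.float64(0.00026575003553299623)])
(array([ 0.4873, -0.1553,  0.0199]), [np.float64(0.0010671944031056208), np.float64(0.0010671944031057311)])
(array([ 0.4237, -0.1536,  0.0211]), [np.float64(0.004229825487077179), np.float64(0.004229825487077283)])
```

```bash
python3 - <<'E'
from h import *
print(go([.4579,-.0075,-.002],np.pi/2))
E
```

```text
(array([0.0126, 0.0031, 0.2541]), array([ 0.015, -0.005,  0.015]))
```

servo_tool([
  [[0.013,0.0035,0.035,0,0,0,1],[0.013,0.0035,0.075,0,0,0,1],[0.013,0.0035,0.115,0,0,0,1],[0.013,0.0035,0.15,0,0,0,1],[0.013,0.0035,0.18,0,0,0,1],[0.013,0.0035,0.21,0,0,0,1],[0.013,0.0035,0.23,0,0,0,1],[0.013,0.0035,0.23,0,0,0,1],[0.013,0.0035,0.23,0,0,0,1],[0.013,0.0035,0.23,0,0,0,1]],
])

```text
t: 25.12
eef_pos: [0.4593, -0.007, 0.0233]
tool_rot: [0.001, 0.706, 0.708, 0.001]
contact_force: [-0.8, 0.1, 0.4]
gripper_width: 0.999
grasp_force: 0.0
```

```bash
python3 - <<'E'
from h import *
print(T()[0],bot.get_obs()['contact_force'],go([.4579,-.0075,-.002],np.pi/2))
E
```

```text
[ 0.4593 -0.007   0.0233] [-0.7866  0.1297  0.4168] (array([-0.0005, -0.0015,  0.0253]), array([ 0.035, -0.006,  0.025]))
```

servo_tool([
  [[0,-0.0015,0.008,0,0,0,1],[0,-0.0015,0.016,0,0,0,1],[0,-0.0015,0.024,0,0,0,1],[0,-0.0015,0.025,0,0,0,1],[0,-0.0015,0.025,0,0,0,1]],
])

```text
t: 25.53
eef_pos: [0.4564, -0.0072, -0.0033]
tool_rot: [0.0, 0.706, 0.708, 0.0]
contact_force: [-0.0, 0.3, 0.2]
gripper_width: 1.0
grasp_force: 0.0
```

servo_tool([
  [[0,0,0,0,0,0,0.9],[0,0,0,0,0,0,0.8],[0,0,0,0,0,0,0.7],[0,0,0,0,0,0,0.6],[0,0,0,0,0,0,0.5],[0,0,0,0,0,0,0.5],[0,0,0,0,0,0,0.5]],
], grip_force=60)

```text
t: 26.12
eef_pos: [0.4571, -0.0072, -0.0021]
tool_rot: [0.001, 0.706, 0.708, 0.001]
contact_force: [-1.0, 0.0, 7.1]
gripper_width: 0.733
grasp_force: 64.8
```

servo_tool([
  [[0,0,-0.01,0,0,0,0.5],[0,0,-0.03,0,0,0,0.5],[0,0,-0.06,0,0,0,0.5],[0,0,-0.1,0,0,0,0.5],[0,0,-0.14,0,0,0,0.5],[0,0,-0.18,0,0,0,0.5],[0,0,-0.22,0,0,0,0.5],[0,0,-0.25,0,0,0,0.5],[0,0,-0.27,0,0,0,0.5],[0,0,-0.27,0,0,0,0.5],[0,0,-0.27,0,0,0,0.5]],
], grip_force=100)

```text
t: 27.03
eef_pos: [0.4564, -0.0073, 0.2678]
tool_rot: [0.001, 0.706, 0.708, 0.001]
contact_force: [-0.2, -0.1, -4.0]
gripper_width: 0.713
grasp_force: 113.2
```

```bash
python3 - <<'E'
from h import *
import pickle
o=bot.get_obs();print(T()[0],o['contact_force'],o['torque'],o['gripper_width'],go([.6313,-.0066,.268],np.pi/2-.111))
c=cam('wrist','w12.png');pickle.dump(c,open('w12.pkl','wb'))
s=cam('scene','s12.png')
E
```

```text
[ 0.4564 -0.0073  0.2678] [-0.2207 -0.1345 -3.9983] [-0.0092  0.0062  0.0192] 0.712750713869621 (array([0.0003, 0.1749, 0.0004]), array([ 0.038, -0.002,  1.298]))
```

servo_tool([
  [[0,0.015,0,0,0,0.15,0.5],[0,0.035,0,0,0,0.3,0.5],[0,0.06,0,0,0,0.5,0.5],[0,0.085,0,0,0,0.7,0.5],[0,0.11,0,0,0,0.9,0.5],[0,0.135,0,0,0,1.1,0.5],[0,0.155,0,0,0,1.2,0.5],[0,0.17,0,0,0,1.3,0.5],[0,0.175,0,0.04,0,1.3,0.5],[0,0.175,0,0.04,0,1.3,0.5],[0,0.175,0,0.04,0,1.3,0.5],[0,0.175,0,0.04,0,1.3,0.5]],
])

```text
t: 28.13
eef_pos: [0.6302, -0.0068, 0.2666]
tool_rot: [-0.002, 0.745, 0.667, -0.001]
contact_force: [0.3, 0.7, -2.9]
gripper_width: 0.709
grasp_force: 113.1
```

```bash
python3 - <<'E'
from h import *
o=bot.get_obs();m=np.array([.6762,-.0116,0]);Rm=R.from_euler('z',-.111)
print(T()[0],Rm.inv().apply(T()[0]-m)*1000,o['contact_force'],go([.6313,-.0066,.205],np.pi/2-.111))
c=cam('wrist','w13.png');cv2.imwrite('pics/w13.png',c['img'][...,::-1])
E
```

```text
[ 0.6302 -0.0068  0.2666] [-46.2298  -0.3232 266.63  ] [ 0.3257  0.7206 -2.8952] (array([0.0003, 0.0013, 0.0616]), array([-0.047,  0.   ,  0.004]))
```

View pics/w13.png

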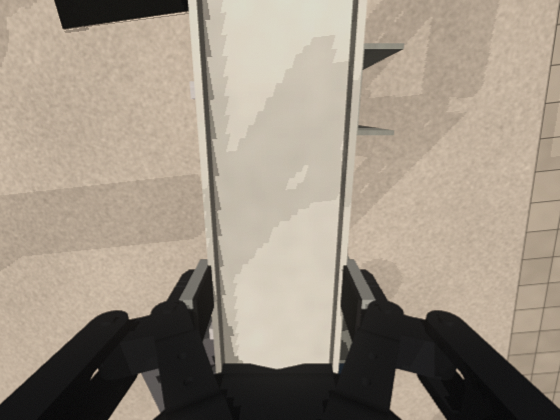

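servo_tool([
  [[0,0.0015,0.015,0,0,0,0.5],[0,0.0015,0.03,0,0,0,0.5],[0,0.0015,0.045,0,0,0,0.5],[0,0.0015,0.057,0,0,0,0.5],[0,0.0015,0.057,0,0,0,0.5],[0,0.0015,0.057,0,0,0,0.5],[0,0.0015,0.057,0,0,0,0.5]],
])

```text
t: 28.77
eef_pos: [0.6333, -0.0069, 0.2115]
tool_rot: [-0.0, 0.745, 0.667, -0.0]
contact_force: [-0.2, 0.5, -2.5]
gripper_width: 0.714
grasp_force: 113.0
```

```bash
python3 - <<'E'
from h import *
o=bot.get_obs();m=np.array([.6762,-.0116,0]);Rm=R.from_euler('z',-.111)
print(T()[0],Rm.inv().apply(T()[0]-m)*1000,o['contact_force'],o['torque'],go([.6313,-.0066,.205],np.pi/2-.111))
E
```

```text
[ 0.6333 -0.0069  0.2115] [-43.1926  -0.0982 211.4844] [-0.2175  0.5275 -2.5015] [-0.0188 -0.0525 -0.041 ] (array([ 0.0001, -0.002 ,  0.0065]), array([-0.008, -0.006, -0.001]))
```

servo_tool([
  [[0,-0.001,0.003,0,0,0,0.5],[0,-0.001,0.006,0,0,0,0.5],[0,-0.001,0.009,0,0,0,0.5],[0,-0.001,0.011,0,0,0,0.5],[0,-0.001,0.011,0,0,0,0.5],[0,-0.001,0.011,0,0,0,0.5]],
])

```text
t: 29.27
eef_pos: [0.632, -0.0068, 0.1999]
tool_rot: [-0.001, 0.745, 0.667, -0.0]
contact_force: [-0.9, -0.5, 1.7]
gripper_width: 0.713
grasp_force: 113.5
```

servo_tool([
  [[0,0,0.001,0,0,0,0.5],[0,0,0.001,0,0,0,0.5],[0,0,0.001,0,0,0,0.5]],
])

```text
t: 29.52
eef_pos: [0.632, -0.0068, 0.1997]
tool_rot: [-0.001, 0.745, 0.667, -0.0]
contact_force: [-4.9, -1.0, 6.4]
gripper_width: 0.713
grasp_force: 114.1
```

```bash
python3 - <<'E'
from h import *
o=bot.get_obs();m=np.array([.6762,-.0116,0]);Rm=R.from_euler('z',-.111)
print(T()[0],Rm.inv().apply(T()[0]-m)*1000,o['contact_force'],o['torque'],T()[1].as_quat())
E
```

```text
[ 0.632  -0.0068  0.1997] [-44.4537  -0.1591 199.7257] [-4.9113 -1.0357  6.3663] [-0.092   0.6799 -0.017 ] [ 0.7453  0.6667 -0.0003 -0.0005]
```

servo_tool([
  [[0,0,-0.001,0,0,0,0.75],[0,0,-0.001,0,0,0,0.8],[0,0,-0.001,0,0,0,0.9],[0,0,-0.001,0,0,0,0.95],[0,0,-0.001,0,0,0,0.95],[0,0,-0.001,0,0,0,0.95],[0,0,-0.02,0,0,0,0.95],[0,0,-0.05,0,0,0,0.95],[0,0,-0.08,0,0,0,0.95],[0,0,-0.11,0,0,0,0.95],[0,0,-0.11,0,0,0,0.95],[0,0,-0.11,0,0,0,0.95]],
])

```text
t: 30.52
eef_pos: [0.6332, -0.0067, 0.3107]
tool_rot: [0.001, 0.745, 0.667, 0.001]
contact_force: [0.0, 0.2, -0.6]
gripper_width: 0.946
grasp_force: 0.0
```

```bash
cat >> h.py <<'E'
def shelfpts(c,z=.216,lo=-.16,hi=.16):
    "rack-mid coords (mm) of points"
E
python3 - <<'E'
from h import *
import pickle
o=bot.get_obs();print(T()[0],o['contact_force'],o['q'])
c=cam('wrist','w14.png');t=cam('top','t14.png');pickle.dump((c,t),open('w14.pkl','wb'))
m=np.array([.6762,-.0116,0]);Rm=R.from_euler('z',-.111)
# expected outer rim corners
ex=[m+Rm.apply([x,y,.216]) for x in(-.077,-.013) for y in(-.15,.15)]
print(proj(t,ex));print(proj(c,ex))
im=t['img'];g=im.min(2);hs=cv2.cvtColor(im,cv2.COLOR_RGB2HSV)
msk=((g>150)&(hs[...,1]<40)).astype(np.uint8);n,l,s,ce=cv2.connectedComponentsWithStats(msk)
for i in range(1,n):
    if s[i,4]>300: print(s[i],ce[i],cv2.minAreaRect(np.argwhere(l==i)[:,::-1].astype(np.float32)))
im=c['img'];g=im.min(2).astype(int)
for v in (20,60,100,140,180,220): print(v,''.join('%4d'%x for x in g[v,190:375:3]))
E
```

```text
[ 0.6332 -0.0067  0.3107] [ 0.0342  0.1799 -0.638 ] [ 0.1755  0.3715 -0.3543  1.5468  0.133   1.2447 -0.31  ]
[[327.8198 183.7177]
 [197.7262 172.4116]
 [329.6936 156.7978]
 [200.9031 145.6115]]
[[241.2599 360.7146]
 [225.5372  -0.3728]
 [307.5071 360.6073]
 [321.3868  -0.2423]]
20   14  20  16  21  25  47  88 159 168 163 161 163 162 204 148 118 127 128 130 148 148 150 151 152 150 150 151 153 153 150 151 154 153 154 153 152 153 152 152 150 152 153 119 206 168 164 160 167 162 157 161 160 165 170 170 163 158 155 145 142 148 143
60  162 161 161 166 162 167 167 163 160 165 170 160 160 173 201  71 165 179 191 199 200 201 201 201 200 200 200 201 201 201 202 202 203 204 206 205 202 204 203 203 205 205 181 192 154 152 134 135  62 139 139 137 131 132 134 139 137 136 132 135 143 144
100  164 167 168 172 188 193 192  64 175 189 190 190 189 190 195 144 125 175 175 195 196 198 197 197 197 197 197 196 197 198 199 198 198 200 199 202 202 202 199 198 200 141 197 179 175  97  54  59 135 148 138 141 136 142 141 138 142 146 139 134 141 138
140  163 163 160 164 170 162 162 162 162 164 163 162 164 171 159 197  73 176 175 190 195 196 198 197 195 196 195 194 195 195 194 191 191 193 196 199 198 196 194 195 197 173 173 109 111 111 110 109 135 132 144 143 142 145 139 146 146 139 143 146 152 151
180  151 149 146 146 147 156 154 161 164 167 165 159 166 166 167 188 158 155 177 188 194 194 193 194 194 194 196 196 194 194 193 193 193 194 195 194 193 194 194 193 149 194 111 113 112 110 111 112  94 131 147 146 144 154 148 159 143 145 152 146 148 146
220  146 148 145 144 148 147 153 162 171 164 169 158 163 161 163 168 193  80 180 177 197 200 199 198 197 196 193 193 194 194 195 195 196 195 195 194 195 195 196 196 170 154  64  64  63  62  91  97  97 103 162 158 168 161 168 168 169 171 168 161 163 169
```

servo_tool([
  [[0.02,-0.011,0,0,0,0,1],[0.05,-0.028,0,0,0,0,1],[0.085,-0.047,0,0,0,0,1],[0.12,-0.067,0,0,0,0,1],[0.155,-0.086,0,0,0,0,1],[0.19,-0.105,0,0,0,0,1],[0.225,-0.125,0,0,0,0,1],[0.26,-0.144,0.01,0,0,0,1],[0.295,-0.164,0.02,0,0,0,1],[0.33,-0.183,0.03,0,0,0,1],[0.348,-0.193,0.03,0,0,0,1],[0.348,-0.193,0.03,0,0,0,1],[0.348,-0.193,0.03,0,0,0,1],[0.348,-0.193,0.03,0,0,0,1]],
])

```text
t: 31.78
eef_pos: [0.4792, 0.359, 0.2778]
tool_rot: [-0.001, 0.746, 0.666, -0.002]
contact_force: [1.3, -0.9, 0.1]
gripper_width: 0.999
grasp_force: 0.0
```

```bash
python3 - <<'E'
from h import *
import pickle
o=bot.get_obs();print(T()[0],o['q'])
c=cam('wrist','w15.png');t=cam('top','t15.png');s=cam('scene','s15.png');pickle.dump((c,t,s),open('w15.pkl','wb'))
im=c['img'];hs=cv2.cvtColor(im,cv2.COLOR_RGB2HSV)
# all three wrist crop: mat region enlarged + top crop of shelf area
a=cv2.resize(im,(448,336),interpolation=cv2.INTER_AREA)
P=proj(c,[[.39,.235,.002],[.56,.235,.002],[.39,.485,.002],[.56,.485,.002]]);print(P)
x0,y0=np.clip(P.min(0)-25,0,None).astype(int);x1,y1=(P.max(0)+25).astype(int);x1=min(x1,560);y1=min(y1,300);print(x0,y0,x1,y1)
f=min(500/(x1-x0),590/(y1-y0));A=cv2.resize(im[y0:y1,x0:x1],None,fx=f,fy=f,interpolation=cv2.INTER_CUBIC);print('f',f)
B=cv2.resize(t['img'][130:200,185:345],None,fx=290/160,fy=290/160,interpolation=cv2.INTER_CUBIC)
p=proj(s,[.64,0,.2])[0].astype(int);C=cv2.resize(s['img'][p[1]-50:p[1]+60,p[0]-70:p[0]+75],None,fx=2,fy=2,interpolation=cv2.INTER_CUBIC)
W=np.zeros((600,800,3),np.uint8);W[:A.shape[0],:A.shape[1]]=A;W[:B.shape[0],505:505+B.shape[1]]=B;W[200:200+C.shape[0],505:505+C.shape[1]]=C
cv2.imwrite('pics/all15.png',W[...,::-1])
E
```

```text
[0.4792 0.359  0.2778] [-0.3444  0.3612 -0.5208  1.6598  0.1902  1.1748 -1.0237]
[[227.7313 258.6976]
 [340.1339 247.3964]
 [196.0674  81.2559]
 [330.4504  64.777 ]]
171 39 365 283
f 2.418032786885246
```

View pics/all15.png

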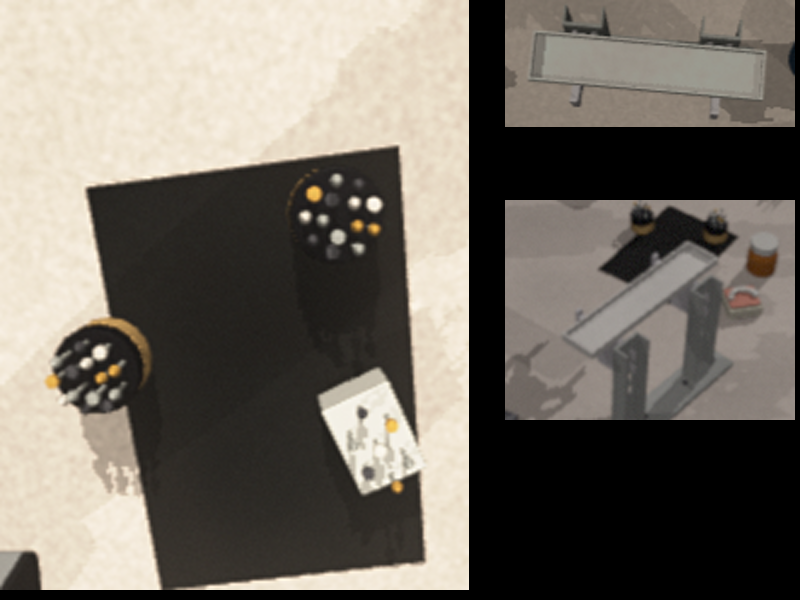

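```bash
python3 - <<'E'
from h import *
import pickle
c,t,s=pickle.load(open('w15.pkl','rb'))
f=lambda u,v:(171+u/2.418,39+v/2.418)
q=lambda u,v:onz(c,*f(u,v),.036)
print('s1',q(337,215),'diam',np.linalg.norm(q(289,215)-q(385,215)))
print('s2',q(96,367),'diam',np.linalg.norm(q(48,367)-q(143,367)))
K=[q(*p) for p in((322,410),(384,385),(423,467),(362,495))]
print('block',np.mean(K,0),[np.linalg.norm(K[i]-K[i-1]) for i in range(4)])
sh=(K[1]-K[0]+K[2]-K[3]);print('short axis yaw',np.arctan2(sh[1],sh[0]))
# top view: white block mask & orange/wood
im=t['img'];g=im.min(2);hs=cv2.cvtColor(im,cv2.COLOR_RGB2HSV)
P=proj(t,[q(337,215),q(96,367),np.mean(K,0)]);print('top proj',P)
m=(g>140).astype(np.uint8);m[:,:90]=0;m[:,200:]=0;m[:205]=0;m[275:]=0
n,l,st_,ce=cv2.connectedComponentsWithStats(m)
for i in range(1,n):
    if st_[i,4]>15: print('white',st_[i],ce[i],tri(ray(c,*f(372.75,439)),ray(t,*ce[i])))
E
```

```text
s1 [0.526 0.414 0.036] diam 0.04818984677510702
s2 [0.3917 0.3499 0.036 ] diam 0.05087017662141006
block [0.5363 0.2921 0.036 ] [np.float64(0.05579771329907435), np.float64(0.035912236965379374), np.float64(0.053313296331512765), np.float64(0.0374103864088851)]
short axis yaw 0.3284157807840396
top proj [[107.5855 223.4084]
 [130.4889 274.0013]
 [153.2989 218.5216]]
```

servo_tool([
  [[-0.006,-0.028,0.02,0,0,0,1],[-0.012,-0.057,0.04,0,0,0,1],[-0.0186,-0.086,0.07,0,0,0,1],[-0.0186,-0.086,0.1,0,0,0,1],[-0.0186,-0.086,0.118,0,0,0,1],[-0.0186,-0.086,0.118,0,0,0,1],[-0.0186,-0.086,0.118,0,0,0,1],[-0.0186,-0.086,0.118,0,0,0,1]],
])

```text
t: 32.6
eef_pos: [0.3923, 0.3518, 0.1625]
tool_rot: [-0.001, 0.746, 0.666, 0.0]
contact_force: [0.2, 0.4, 1.5]
gripper_width: 0.996
grasp_force: 0.0
```

```bash
cat > disc.py <<'E'
from h import *
def dark_disc(c,exp,z=.036,rad=.024):
    "dark disc top by mask: low-saturation dark or not? returns contours near expectation"
    im=c['img'];hs=cv2.cvtColor(im,cv2.COLOR_RGB2HSV)
    e=proj(c,exp)[0];rp=np.hypot(*(proj(c,np.array(exp)+[rad,0,0])[0]-e));print('exp px',e,'r',rp)
    return im,hs,e,rp
def orange(c,e,rp):
    hs=cv2.cvtColor(c['img'],cv2.COLOR_RGB2HSV)
    m=((hs[...,0]>8)&(hs[...,0]<28)&(hs[...,1]>140)&(hs[...,2]>150)).astype(np.uint8)
    n,l,s,ce=cv2.connectedComponentsWithStats(m)
    return [(ce[i],s[i,4]) for i in range(1,n) if np.hypot(*(ce[i]-e))<1.6*rp and s[i,4]>=3]
E
python3 - <<'E'
from disc import *
import pickle
print(T()[0],go([.3917,.3499,.16],np.pi/2-.111))
c=cam('wrist','w16.png');pickle.dump(c,open('w16.pkl','wb'))
c0=pickle.load(open('w15.pkl','rb'))[0]
im,hs,e,rp=dark_disc(c,[.3917,.3499,.036])
A=orange(c,e,rp);im0,h0,e0,rp0=dark_disc(c0,[.3917,.3499,.036]);B=orange(c0,e0,rp0);print(A,B)
for a,_ in A:
    for b,_ in B:
        p,r=tri(ray(c,*a),ray(c0,*b))
        if r[0]<.0015: print(a,b,p,r[0])
# dark mask V
m=((hs[...,2]<75)).astype(np.uint8)
x,y=int(e[0]),int(e[1]);R_=int(rp*1.5)
for v in range(y-R_,y+R_,6): print(v,''.join('#' if k<70 else ('o' if 8<h_<28 and s_>110 else '.') for k,h_,s_ in zip(hs[v,x-R_:x+R_:3,2],hs[v,x-R_:x+R_:3,0],hs[v,x-R_:x+R_:3,1])))
E
```

```text
[0.3923 0.3518 0.1625] (array([-0.0019, -0.0004,  0.0025]), array([-0.008, -0.022, -0.018]))
exp px [276.1063 204.3653] r 26.19529227682295
exp px [210.7224 190.8118] r 18.43233424651144
[(array([291.4138, 206.4483]), np.int32(29)), (array([253.6304, 212.8478]), np.int32(46)), (array([282.8276, 210.6897]), np.int32(29))] [(array([217.5, 191.5]), np.int32(14)), (array([212.3846, 194.6154]), np.int32(13)), (array([192.2941, 196.2353]), np.int32(17))]
[291.4138 206.4483] [217.5 191.5] [0.4052 0.3529 0.0574] 2.7344997391091485e-05
[253.6304 212.8478] [192.2941 196.2353] [0.3721 0.3495 0.0534] 2.62081177265095e-05
[282.8276 210.6897] [212.3846 194.6154] [0.3975 0.349  0.0543] 2.2706174047289868e-05
165 ..............############
171 ..............############
177 ...........ooooooo########
183 ........o#########oo######
189 .......####.########o#####
195 ......##.##.##...####.####
201 .....#..####..####.#######
207 .....#.#...####..ooo######
213 .....oo.#######oo#.#######
219 ......##...##..##...######
225 .........#.......#########
231 .................#########
237 .................#########
```

servo_tool([
  [[-0.0015,0,0.03,0,0,0,1],[-0.0015,0,0.065,0,0,0,1],[-0.0015,0,0.1,0,0,0,1],[-0.0015,0,0.13,0,0,0,1],[-0.0015,0,0.147,0,0,0,1],[-0.0015,0,0.147,0,0,0,1],[-0.0015,0,0.147,0,0,0,1],[-0.0015,0,0.147,0,0,0,1]],
])

```text
t: 33.32
eef_pos: [0.3919, 0.3513, 0.016]
tool_rot: [-0.001, 0.745, 0.667, 0.001]
contact_force: [-0.0, 0.7, 0.2]
gripper_width: 1.002
grasp_force: 0.0
```

servo_tool([
  [[0,0,0,0,0,0,0.8],[0,0,0,0,0,0,0.65],[0,0,0,0,0,0,0.5],[0,0,0,0,0,0,0.4],[0,0,0,0,0,0,0.4],[0,0,0,0,0,0,0.4],[0,0,0,0,0,0,0.4],[0,0,0,0,0,0,0.4]],
], grip_force=40)

```text
t: 33.98
eef_pos: [0.3913, 0.3506, 0.0155]
tool_rot: [-0.001, 0.745, 0.667, 0.0]
contact_force: [-0.7, -0.6, 8.3]
gripper_width: 0.545
grasp_force: 39.6
```

servo_tool([
  [[0,0,-0.01,0,0,0,0.3],[0,0,-0.03,0,0,0,0.3],[0,0,-0.06,0,0,0,0.3],[0,0,-0.1,0,0,0,0.3],[0,0,-0.14,0,0,0,0.3],[0,0,-0.18,0,0,0,0.3],[0,0,-0.22,0,0,0,0.3],[0,0,-0.26,0,0,0,0.3],[0,0,-0.285,0,0,0,0.3],[0,0,-0.285,0,0,0,0.3],[0,0,-0.285,0,0,0,0.3]],
], grip_force=60)

```text
t: 34.9
eef_pos: [0.3913, 0.3502, 0.3011]
tool_rot: [-0.001, 0.745, 0.667, 0.001]
contact_force: [-0.2, -0.3, -3.0]
gripper_width: 0.538
grasp_force: 61.7
```

servo_tool([
  [[-0.01,0.011,0,0,0,0,0.3],[-0.03,0.033,0,0,0,0,0.3],[-0.055,0.06,0,0,0,0,0.3],[-0.08,0.087,0,0,0,0,0.3],[-0.105,0.114,0,0,0,0,0.3],[-0.13,0.141,0,0,0,0,0.3],[-0.155,0.168,0,0,0,0,0.3],[-0.18,0.195,0,0,0,0,0.3],[-0.205,0.222,0,0,0,0,0.3],[-0.23,0.249,0,0,0,0,0.3],[-0.25,0.27,0,0,0,0,0.3],[-0.258,0.278,0,0,0,0,0.3],[-0.258,0.278,0,0,0,0,0.3],[-0.258,0.278,0,0,0,0,0.3],[-0.258,0.278,0,0,0,0,0.3],[-0.258,0.278,0,0,0,0,0.3]],
])

```text
t: 36.23
eef_pos: [0.6376, 0.0649, 0.2983]
tool_rot: [-0.001, 0.744, 0.668, -0.001]
contact_force: [-0.0, 0.9, -1.6]
gripper_width: 0.54
grasp_force: 61.7
```

```bash
cat >> h.py <<'E'
def mid(o=None):
    o=bot.get_obs();m=np.array([.6762,-.0116,0]);Rm=R.from_euler('z',-.111)
    q=T()[1];x=q.as_matrix()[:,0]
    print('mid mm',Rm.inv().apply(T()[0]-m)*1000,'yaw',np.arctan2(x[1],x[0])-1.4598,'F',o['contact_force'],'w',o['gripper_width'],'t',o['t'])
E
python3 - <<'E'
from h import *
mid();print(go([.6392,.063,.2245],np.pi/2-.111))
E
```

```text
mid mm [-46.8038  71.772  298.2921] yaw 0.003142158712736043 F [-0.0165  0.9312 -1.5705] w 0.5399802420559046 t 36.2333
(array([-0.0018,  0.002 ,  0.0738]), array([-0.035, -0.011,  0.036]))
```

servo_tool([
  [[-0.001,0.0005,0.02,0,0,0,0.3],[-0.001,0.0005,0.045,0,0,0,0.3],[-0.001,0.0005,0.065,0,0,0,0.3],[-0.001,0.0005,0.072,0,0,0,0.3],[-0.001,0.0005,0.072,0,0,0,0.3],[-0.001,0.0005,0.072,0,0,0,0.3],[-0.001,0.0005,0.072,0,0,0,0.3]],
])

```text
t: 36.82
eef_pos: [0.6399, 0.0624, 0.2283]
tool_rot: [-0.0, 0.745, 0.667, 0.001]
contact_force: [0.3, -0.5, -0.6]
gripper_width: 0.539
grasp_force: 61.7
```

```bash
python3 - <<'E'
from h import *
mid()
E
```

```text
mid mm [-44.2981  69.5338 228.3027] yaw 0.0005913854663752716 F [ 0.2783 -0.5193 -0.6279] w 0.5392451128917096 t 36.8167
```

servo_tool([
  [[0,0,0.003,0,0,0,0.3],[0,0,0.006,0,0,0,0.3],[0,0,0.008,0,0,0,0.3],[0,0,0.008,0,0,0,0.3],[0,0,0.008,0,0,0,0.3]],
])

```text
t: 37.23
eef_pos: [0.639, 0.0616, 0.2185]
tool_rot: [-0.001, 0.745, 0.667, -0.001]
contact_force: [-0.3, 0.1, -1.4]
gripper_width: 0.539
grasp_force: 61.7
```

```bash
python3 - <<'E'
from h import *
mid()
E
```

```text
mid mm [-45.0453  68.6423 218.4725] yaw -0.00011235702803280567 F [-0.3447  0.1135 -1.3839] w 0.5390398271558571 t 37.2333
```

servo_tool([
  [[0,0,0.001,0,0,0,0.3],[0,0,0.001,0,0,0,0.3],[0,0,0.001,0,0,0,0.3]],
])

```text
t: 37.48
eef_pos: [0.6391, 0.0618, 0.2181]
tool_rot: [-0.001, 0.745, 0.667, -0.0]
contact_force: [-2.3, -0.3, 3.2]
gripper_width: 0.535
grasp_force: 62.3
```

servo_tool([
  [[0,0,0.001,0,0,0,0.3],[0,0,0.001,0,0,0,0.3],[0,0,0.001,0,0,0,0.3]],
])

```text
t: 37.73
eef_pos: [0.6391, 0.0618, 0.2179]
tool_rot: [-0.001, 0.745, 0.667, -0.0]
contact_force: [-4.4, -0.9, 7.5]
gripper_width: 0.542
grasp_force: 62.7
```

servo_tool([
  [[0,0,0.001,0,0,0,0.3],[0,0,0.001,0,0,0,0.3],[0,0,0.001,0,0,0,0.3]],
])

```text
t: 37.98
eef_pos: [0.6391, 0.0619, 0.2178]
tool_rot: [-0.0, 0.745, 0.667, -0.0]
contact_force: [-6.2, -1.5, 14.4]
gripper_width: 0.539
grasp_force: 63.2
```

servo_tool([
  [[0,0,-0.003,0,0,0,0.5],[0,0,-0.003,0,0,0,0.6],[0,0,-0.003,0,0,0,0.7],[0,0,-0.003,0,0,0,0.8],[0,0,-0.003,0,0,0,0.8],[0,0,-0.015,0,0,0,0.8],[0,0,-0.035,0,0,0,0.8],[0,0,-0.06,0,0,0,0.8],[0,0,-0.088,0,0,0,0.8],[0,0,-0.088,0,0,0,0.8],[0,0,-0.088,0,0,0,0.8]],
])

```text
t: 38.9
eef_pos: [0.6404, 0.062, 0.3064]
tool_rot: [0.0, 0.745, 0.667, 0.001]
contact_force: [0.1, 0.3, 0.7]
gripper_width: 0.799
grasp_force: 0.0
```

```bash
cat >> disc.py <<'E'
def onshelf(c,y,z=.240,rad=.024):
    "ascii view of a placed stand/block: # dark, o orange, W white"
    m=np.array([.6762,-.0116,0]);Rm=R.from_euler('z',-.111)
    ctr=m+Rm.apply([-.045,y/1000,z]);return ctr
def asc(c,e,R_,step=4):
    hs=cv2.cvtColor(c['img'],cv2.COLOR_RGB2HSV).astype(int);x,y=int(e[0]),int(e[1])
    for v in range(max(0,y-R_),min(420,y+R_),step*2):
        print(v,''.join('#' if hs[v,u,2]<75 else ('o' if 8<hs[v,u,0]<28 and hs[v,u,1]>110 else ('W' if hs[v,u,2]>185 and hs[v,u,1]<30 else '.')) for u in range(max(0,x-R_),min(560,x+R_),step)))
E
python3 - <<'E'
from disc import *
mid()
c=cam('wrist','w17.png');t=cam('top','t17.png')
ctr=onshelf(c,69);e=proj(c,ctr)[0];rp=np.hypot(*(proj(c,ctr+[.024,0,0])[0]-e));print(e,rp)
asc(c,e,int(rp*1.6),4)
A=orange(c,e,rp);print([(a,onz(c,*a,.258)) for a,_ in A])
E
```

```text
mid mm [-43.7458  69.1923 306.4234] yaw -0.00011402733992382785 F [0.1365 0.2643 0.6816] w 0.799057572889891 t 38.9
[274.4265 225.3974] 32.98700052651528
173 ...W...WWWWWWWW....W..WW..
181 WWWW..WWWWWWW.WW.WW..W..W.
189 .......WWWW.oooo.....W.WW.
197 ....W..W.o########o.WW....
205 ....W...####.#######o.....
213 ....W..#####.##.W.###.....
221 ....W.##.####..#.##.#..W..
229 ....W.#.##.#####.#oo#.....
237 ....W.oo#######.oo###.....
245 ....W...##..##..##........
253 ...........###...#........
261 ......WWW.................
269 .......WW............WW...
[(array([297.0811, 229.4865]), array([0.6547, 0.064 , 0.258 ])), (array([286.325, 235.125]), array([0.6471, 0.0608, 0.258 ])), (array([248.6912, 237.8235]), array([0.6217, 0.0617, 0.258 ]))]
```

servo_tool([
  [[0.02,-0.009,0,0,0,0,1],[0.05,-0.022,0,0,0,0,1],[0.085,-0.038,0,0,0,0,1],[0.12,-0.054,0,0,0,0,1],[0.155,-0.07,0,0,0,0,1],[0.19,-0.085,0,0,0,0,1],[0.225,-0.101,0,0,0,0,1],[0.26,-0.117,0.02,0,0,0,1],[0.295,-0.132,0.05,0,0,0,1],[0.325,-0.146,0.08,0,0,0,1],[0.337,-0.151,0.1,0,0,0,1],[0.337,-0.151,0.1,0,0,0,1],[0.337,-0.151,0.1,0,0,0,1],[0.337,-0.151,0.1,0,0,0,1]],
])

```text
t: 40.17
eef_pos: [0.5268, 0.4123, 0.2035]
tool_rot: [-0.001, 0.746, 0.666, -0.001]
contact_force: [0.1, -0.8, 0.6]
gripper_width: 1.0
grasp_force: 0.0
```

```bash
python3 - <<'E'
from disc import *
import pickle
print(T()[0],bot.get_obs()['q'])
c=cam('wrist','w18.png');pickle.dump(c,open('w18.pkl','wb'));c0=pickle.load(open('w15.pkl','rb'))[0]
im,hs,e,rp=dark_disc(c,[.526,.414,.036]);asc(c,e,int(rp*1.5),3)
A=orange(c,e,rp);im0,h0,e0,rp0=dark_disc(c0,[.526,.414,.036]);B=orange(c0,e0,rp0);print(A,B)
for a,_ in A:
    for b,_ in B:
        p,r=tri(ray(c,*a),ray(c0,*b))
        if r[0]<.001 and .03<p[2]<.07: print(a,b,p,r[0])
print(go([.526,.414,.015],np.pi/2-.111))
E
```

```text
[0.5268 0.4123 0.2035] [-0.4389  0.5339 -0.4564  1.5708  0.2532  1.0983 -1.0683]
exp px [275.8928 189.5213] r 23.079295358651926
155 W................#####.
161 #######################
167 #######oo######oo######
173 ##########.############
179 #######o##..##.########
185 ######ooo.###..#.W.####
191 #####..##########.#####
197 ########W.#.##oooo#####
203 #######.##.W.#.########
209 ##########.###W.#######
215 #######################
221 #######################
exp px [310.4082 127.9398] r 19.90304806536981
[(array([261.7561, 183.    ]), np.int32(41)), (array([283.2857, 197.619 ]), np.int32(21)), (array([291.2727, 198.9545]), np.int32(22))] [(array([300.5   , 118.6667]), np.int32(30)), (array([318.5, 131.5]), np.int32(12)), (array([325.6364, 132.9091]), np.int32(11))]
[261.7561 183.    ] [300.5    118.6667] [0.5137 0.4266 0.0549] 8.814486412166886e-06
[283.2857 197.619 ] [318.5 131.5] [0.5329 0.4102 0.0569] 2.9160687361924935e-05
[291.2727 198.9545] [325.6364 132.9091] [0.5408 0.4079 0.0569] 0.00021794534402971676
(array([ 0.0017, -0.0016,  0.1895]), array([-0.011, -0.001, -0.023]))
```

servo_tool([
  [[0.001,-0.0015,0.03,0,0,0,1],[0.001,-0.0015,0.065,0,0,0,1],[0.001,-0.0015,0.1,0,0,0,1],[0.001,-0.0015,0.135,0,0,0,1],[0.001,-0.0015,0.165,0,0,0,1],[0.001,-0.0015,0.188,0,0,0,1],[0.001,-0.0015,0.188,0,0,0,1],[0.001,-0.0015,0.188,0,0,0,1],[0.001,-0.0015,0.188,0,0,0,1]],
])

```text
t: 40.97
eef_pos: [0.5265, 0.415, 0.0184]
tool_rot: [-0.001, 0.746, 0.666, 0.001]
contact_force: [0.0, 0.7, 0.6]
gripper_width: 1.002
grasp_force: 0.0
```

servo_tool([
  [[0,0,0,0,0,0,0.8],[0,0,0,0,0,0,0.65],[0,0,0,0,0,0,0.5],[0,0,0,0,0,0,0.4],[0,0,0,0,0,0,0.4],[0,0,0,0,0,0,0.4],[0,0,0,0,0,0,0.4],[0,0,0,0,0,0,0.4]],
], grip_force=40)

```text
t: 41.63
eef_pos: [0.5253, 0.4152, 0.0177]
tool_rot: [-0.001, 0.745, 0.667, 0.001]
contact_force: [-0.8, -0.6, 6.7]
gripper_width: 0.542
grasp_force: 40.9
```

servo_tool([
  [[0,0,-0.01,0,0,0,0.3],[0,0,-0.03,0,0,0,0.3],[0,0,-0.06,0,0,0,0.3],[0,0,-0.1,0,0,0,0.3],[0,0,-0.14,0,0,0,0.3],[0,0,-0.18,0,0,0,0.3],[0,0,-0.22,0,0,0,0.3],[0,0,-0.26,0,0,0,0.3],[0,0,-0.285,0,0,0,0.3],[0,0,-0.285,0,0,0,0.3],[0,0,-0.285,0,0,0,0.3]],
], grip_force=60)

```text
t: 42.55
eef_pos: [0.5253, 0.415, 0.3034]
tool_rot: [-0.001, 0.745, 0.667, 0.001]
contact_force: [-0.5, 0.1, -2.0]
gripper_width: 0.539
grasp_force: 62.0
```

```bash
python3 - <<'E'
from h import *
mid();print(go([.6237,-.0762,.30],np.pi/2-.111))
E
```

```text
mid mm [-197.2234  407.2567  303.4256] yaw 0.00013066807182160467 F [-0.4701  0.077  -1.9596] w 0.539319776803814 t 42.55
(array([-0.4773,  0.1521,  0.0021]), array([ 0.009, -0.035,  0.002]))
```

servo_tool([
  [[-0.012,0.004,0,0,0,0,0.3],[-0.04,0.013,0,0,0,0,0.3],[-0.075,0.024,0,0,0,0,0.3],[-0.113,0.036,0,0,0,0,0.3],[-0.151,0.048,0,0,0,0,0.3],[-0.189,0.06,0,0,0,0,0.3],[-0.227,0.072,0,0,0,0,0.3],[-0.265,0.084,0,0,0,0,0.3],[-0.303,0.097,0,0,0,0,0.3],[-0.341,0.109,0,0,0,0,0.3],[-0.379,0.121,0,0,0,0,0.3],[-0.417,0.133,0,0,0,0,0.3],[-0.45,0.143,0,0,0,0,0.3],[-0.47,0.15,0,0,0,0,0.3],[-0.477,0.152,0,0,0,0,0.3],[-0.477,0.152,0,0,0,0,0.3],[-0.477,0.152,0,0,0,0,0.3],[-0.477,0.152,0,0,0,0,0.3],[-0.477,0.152,0,0,0,0,0.3]],
])

```text
t: 44.13
eef_pos: [0.623, -0.0741, 0.3002]
tool_rot: [-0.001, 0.744, 0.668, -0.0]
contact_force: [-0.1, -0.5, -0.4]
gripper_width: 0.534
grasp_force: 62.0
```

```bash
python3 - <<'E'
from h import *
mid();print(go([.6237,-.0762,.2285],np.pi/2-.111))
E
```

```text
mid mm [-45.9518 -67.987  300.2312] yaw 0.003244323201857746 F [-0.1103 -0.5476 -0.4199] w 0.5335871944439474 t 44.1333
(array([-0.0021,  0.0011,  0.0717]), array([-0.03 , -0.014,  0.037]))
```

servo_tool([
  [[-0.001,0,0.02,0,0,0,0.3],[-0.001,0,0.045,0,0,0,0.3],[-0.001,0,0.065,0,0,0,0.3],[-0.001,0,0.073,0,0,0,0.3],[-0.001,0,0.073,0,0,0,0.3],[-0.001,0,0.073,0,0,0,0.3],[-0.001,0,0.073,0,0,0,0.3]],
])

```text
t: 44.72
eef_pos: [0.624, -0.0769, 0.2291]
tool_rot: [-0.0, 0.745, 0.667, 0.0]
contact_force: [0.2, 0.3, -0.4]
gripper_width: 0.537
grasp_force: 62.0
```

servo_tool([
  [[0,0,0.002,0,0,0,0.3],[0,0,0.005,0,0,0,0.3],[0,0,0.007,0,0,0,0.3],[0,0,0.007,0,0,0,0.3],[0,0,0.007,0,0,0,0.3]],
])

```text
t: 45.13
eef_pos: [0.6233, -0.0775, 0.2208]
tool_rot: [-0.001, 0.745, 0.667, -0.0]
contact_force: [-0.3, -0.3, 1.0]
gripper_width: 0.536
grasp_force: 62.3
```

```bash
python3 - <<'E'
from h import *
mid()
E
```

```text
mid mm [-45.2604 -71.3254 220.8434] yaw -0.00014457575074855455 F [-0.3211 -0.3267  0.9802] w 0.5364964174526328 t 45.1333
```

servo_tool([
  [[0,0,0.001,0,0,0,0.3],[0,0,0.001,0,0,0,0.3],[0,0,0.001,0,0,0,0.3]],
])

```text
t: 45.38
eef_pos: [0.6234, -0.0774, 0.2207]
tool_rot: [-0.0, 0.745, 0.667, -0.0]
contact_force: [-2.3, -0.2, 6.6]
gripper_width: 0.537
grasp_force: 63.3
```

servo_tool([
  [[0,0,-0.001,0,0,0,0.5],[0,0,-0.001,0,0,0,0.6],[0,0,-0.001,0,0,0,0.7],[0,0,-0.001,0,0,0,0.8],[0,0,-0.001,0,0,0,0.8],[0,0,-0.015,0,0,0,0.8],[0,0,-0.035,0,0,0,0.8],[0,0,-0.06,0,0,0,0.8],[0,0,-0.085,0,0,0,0.8],[0,0,-0.085,0,0,0,0.8],[0,0,-0.085,0,0,0,0.8]],
])

```text
t: 46.3
eef_pos: [0.6241, -0.0774, 0.3061]
tool_rot: [0.0, 0.745, 0.667, 0.001]
contact_force: [0.0, -0.0, -0.7]
gripper_width: 0.799
grasp_force: 0.0
```

```bash
python3 - <<'E'
from disc import *
mid()
c=cam('wrist','w19.png')
ctr=onshelf(c,-71);e=proj(c,ctr)[0];rp=np.hypot(*(proj(c,ctr+[.024,0,0])[0]-e));print(e,rp)
asc(c,e,int(rp*1.6),4)
A=orange(c,e,rp);print([(a,onz(c,*a,.26)) for a,_ in A])
# block: above, tool y along the block's short axis (yaw .328) -> tool x yaw .328+pi/2
print(go([.5363,.2921,.30],.328+np.pi/2))
E
```

```text
mid mm [-44.5325 -71.1794 306.0685] yaw -0.00010324964949592896 F [ 0.0303 -0.0134 -0.7433] w 0.798901371133173 t 46.3
[275.588  224.9894] 33.062255848974715
172 ...W.WWWWWWWWWWWWWWWWWWW..
180 ......WWWWWWWWWWWWWWW.WW..
188 .....WWWWWooooooo.WWWW.W#.
196 ....W.WWo#########o.WWWW.#
204 ....W..#####.#######.W.WW.
212 ....W.##.#...########W..W.
220 ....W#ooo#.####.##.##..WW#
228 WWWWW##.##.###..#.WW#W.WW.
236 ....W...#..####o####.W..W.
244 ....W.W..##..##oo#oo.....#
252 ....W.WW.....###.........#
260 ....W.WW.............WW###
268 ...#....W............WW###
[(array([252.6071, 219.5833]), array([ 0.61  , -0.0644,  0.26  ])), (array([284.119 , 240.3095]), array([ 0.6289, -0.0813,  0.26  ])), (array([295.9302, 242.5814]), array([ 0.6366, -0.0838,  0.26  ]))]
(array([ 0.3576, -0.1273,  0.0048]), array([-0.017, -0.007, -5.031]))
```

servo_tool([
  [[0.02,-0.007,0,0,0,-0.3,1],[0.05,-0.018,0,0,0,-0.7,1],[0.085,-0.03,0,0,0,-1.2,1],[0.12,-0.043,0,0,0,-1.7,1],[0.155,-0.055,0,0,0,-2.2,1],[0.19,-0.068,0,0,0,-2.7,1],[0.225,-0.08,0,0,0,-3.2,1],[0.26,-0.093,0.01,0,0,-3.7,1],[0.295,-0.105,0.04,0,0,-4.2,1],[0.33,-0.117,0.07,0,0,-4.7,1],[0.35,-0.125,0.1,0,0,-5,1],[0.3576,-0.127,0.1,0,0,-5,1],[0.3576,-0.127,0.1,0,0,-5,1],[0.3576,-0.127,0.1,0,0,-5,1],[0.3576,-0.127,0.1,0,0,-5,1]],
])

```text
t: 47.6
eef_pos: [0.5379, 0.2906, 0.206]
tool_rot: [-0.0, 0.584, 0.812, 0.0]
contact_force: [0.1, 0.8, -0.2]
gripper_width: 1.0
grasp_force: 0.0
```

```bash
python3 - <<'E'
from disc import *
import pickle
print(T()[0])
c=cam('wrist','w20.png');pickle.dump(c,open('w20.pkl','wb'));c0=pickle.load(open('w15.pkl','rb'))[0]
e=proj(c,[.5363,.2921,.036])[0];e0=proj(c0,[.5363,.2921,.036])[0];print(e)
hs=cv2.cvtColor(c['img'],cv2.COLOR_RGB2HSV)
asc(c,e,48,3)
A=orange(c,e,28);B=orange(c0,e0,22);print(A,B)
for a,_ in A:
    for b,_ in B:
        p,r=tri(ray(c,*a),ray(c0,*b))
        if r[0]<.001 and .03<p[2]<.07: print(a,b,p,r[0])
m=((hs[...,2]>150)&(hs[...,1]<60)).astype(np.uint8);m=cv2.morphologyEx(m,cv2.MORPH_CLOSE,np.ones((7,7)))
n,l,s,ce=cv2.connectedComponentsWithStats(m);k=l[int(e[1]),int(e[0])]
if k: 
    r=cv2.minAreaRect(np.argwhere(l==k)[:,::-1].astype(np.float32));print(s[k],r,[onz(c,*q,.036) for q in cv2.boxPoints(r)],onz(c,*r[0],.036))
print(go([.5363,.2921,.015],.328+np.pi/2))
E
```

```text
[0.5379 0.2906 0.206 ]
[275.5703 188.6975]
140 ##############################..
146 ##############################..
152 #############################...
158 ###########............#####....
164 ##########.WWWWWWWWWWWW#####....
170 ##########.WWWWW..WWWWW####.....
176 ##########.WWWWWWWWWWWW.##......
182 ##########.W.WWWWWW.ooW.##....W.
188 ##########.WWWWWWWWWWWW.#.......
194 ###########.WWWWWW.WWWW..W...WWW
200 ###########.W...WWWW.WW...WWWW.W
206 ###########WWWW.WWW.W.W.WWWWWWWW
212 ###########..WWW.oWWWWWWWWWWWWWW
218 #####################.WWWWWWWWWW
224 #####################WWWWWWWWWWW
230 ####################.W.WWWWWWWWW
[(array([287.087 , 181.7826]), np.int32(23)), (array([276.8421, 214.1579]), np.int32(19))] [(array([332.5, 214.5]), np.int32(14)), (array([334.6429, 239.7857]), np.int32(14))]
[287.087  181.7826] [332.5 214.5] [0.5436 0.3065 0.0539] 0.00012848221451805007
[276.8421 214.1579] [334.6429 239.7857] [0.5447 0.2712 0.053 ] 6.146174247073559e-06
[     0      0    560    382 153779] ((279.49993896484375, 190.49996948242188), (558.9998779296875, 380.99993896484375), 0.0) [array([ 0.2771, -0.0661,  0.036 ]), array([0.253 , 0.3765, 0.036 ]), array([0.7185, 0.5325, 0.036 ]), array([0.968 , 0.1654, 0.036 ])] [0.5408 0.2916 0.036 ]
(array([ 0.0022, -0.0014,  0.1913]), array([ 0.008, -0.004, -0.069]))
```

servo_tool([
  [[0.0015,-0.0005,0.03,0,0,0,1],[0.0015,-0.0005,0.065,0,0,0,1],[0.0015,-0.0005,0.1,0,0,0,1],[0.0015,-0.0005,0.135,0,0,0,1],[0.0015,-0.0005,0.165,0,0,0,1],[0.0015,-0.0005,0.19,0,0,0,1],[0.0015,-0.0005,0.19,0,0,0,1],[0.0015,-0.0005,0.19,0,0,0,1],[0.0015,-0.0005,0.19,0,0,0,1]],
])

```text
t: 48.4
eef_pos: [0.5371, 0.2935, 0.0171]
tool_rot: [-0.0, 0.584, 0.812, 0.001]
contact_force: [0.9, 1.0, 0.4]
gripper_width: 1.001
grasp_force: 0.0
```

servo_tool([
  [[0,0,0,0,0,0,0.8],[0,0,0,0,0,0,0.65],[0,0,0,0,0,0,0.5],[0,0,0,0,0,0,0.4],[0,0,0,0,0,0,0.3],[0,0,0,0,0,0,0.3],[0,0,0,0,0,0,0.3],[0,0,0,0,0,0,0.3]],
], grip_force=40)

```text
t: 49.07
eef_pos: [0.5358, 0.2938, 0.0161]
tool_rot: [-0.0, 0.583, 0.812, 0.0]
contact_force: [-1.2, -1.4, 6.9]
gripper_width: 0.458
grasp_force: 41.2
```

servo_tool([
  [[0,0,-0.01,0,0,0,0.2],[0,0,-0.03,0,0,0,0.2],[0,0,-0.06,0,0,0,0.2],[0,0,-0.1,0,0,0,0.2],[0,0,-0.14,0,0,0,0.2],[0,0,-0.18,0,0,0,0.2],[0,0,-0.22,0,0,0,0.2],[0,0,-0.26,0,0,0,0.2],[0,0,-0.29,0,0,0,0.2],[0,0,-0.29,0,0,0,0.2],[0,0,-0.29,0,0,0,0.2]],
], grip_force=60)

```text
t: 49.98
eef_pos: [0.5361, 0.2939, 0.3074]
tool_rot: [0.0, 0.583, 0.812, 0.002]
contact_force: [-0.3, 0.4, -2.4]
gripper_width: 0.451
grasp_force: 62.2
```

```bash
python3 - <<'E'
from h import *
mid();print(go([.6315,-.0066,.30],np.pi/2-.111))
E
```

```text
mid mm [-173.1247  288.1049  307.3947] yaw 0.43642295997948466 F [-0.3201  0.3828 -2.3693] w 0.4507719249593443 t 49.9833
(array([-0.3153, -0.0057,  0.0068]), array([ 0.024, -0.027,  5.001]))
```

servo_tool([
  [[-0.012,0,0,0,0,0.3,0.2],[-0.037,-0.001,0,0,0,0.7,0.2],[-0.067,-0.001,0,0,0,1.2,0.2],[-0.1,-0.002,0,0,0,1.7,0.2],[-0.133,-0.002,0,0,0,2.2,0.2],[-0.166,-0.003,0,0,0,2.7,0.2],[-0.199,-0.004,0,0,0,3.3,0.2],[-0.232,-0.004,0,0,0,3.9,0.2],[-0.265,-0.005,0,0,0,4.5,0.2],[-0.292,-0.005,0.002,0,0,4.8,0.2],[-0.31,-0.006,0.004,0,0,5,0.2],[-0.315,-0.006,0.006,0,0,5,0.2],[-0.315,-0.006,0.006,0,0,5,0.2],[-0.315,-0.006,0.006,0,0,5,0.2],[-0.315,-0.006,0.006,0,0,5,0.2]],
])

```text
t: 51.23
eef_pos: [0.6301, -0.0045, 0.2983]
tool_rot: [-0.002, 0.744, 0.668, -0.0]
contact_force: [0.2, 0.8, -0.8]
gripper_width: 0.453
grasp_force: 62.3
```

```bash
python3 - <<'E'
from h import *
mid();print(go([.6315,-.0066,.2285],np.pi/2-.111))
E
```

```text
mid mm [-46.624    1.987  298.2692] yaw 0.003456670772124859 F [ 0.2329  0.7566 -0.7839] w 0.45258088754273446 t 51.2333
(array([-0.0021,  0.0018,  0.0698]), array([-0.033, -0.019,  0.04 ]))
```

Base sits 14 mm below the TCP, so contact is expected near TCP z 0.219–0.220.

servo_tool([
  [[-0.001,0.0005,0.02,0,0,0,0.2],[-0.001,0.0005,0.045,0,0,0,0.2],[-0.001,0.0005,0.063,0,0,0,0.2],[-0.001,0.0005,0.07,0,0,0,0.2],[-0.001,0.0005,0.07,0,0,0,0.2],[-0.001,0.0005,0.07,0,0,0,0.2],[-0.001,0.0005,0.07,0,0,0,0.2]],
])

```text
t: 51.82
eef_pos: [0.6318, -0.0073, 0.2301]
tool_rot: [-0.0, 0.745, 0.667, 0.001]
contact_force: [0.3, 0.1, -0.8]
gripper_width: 0.457
grasp_force: 62.2
```

servo_tool([
  [[0,0,0.002,0,0,0,0.2],[0,0,0.005,0,0,0,0.2],[0,0,0.007,0,0,0,0.2],[0,0,0.007,0,0,0,0.2],[0,0,0.007,0,0,0,0.2]],
])

```text
t: 52.23
eef_pos: [0.6308, -0.0082, 0.2214]
tool_rot: [-0.001, 0.745, 0.667, -0.001]
contact_force: [-0.1, -0.1, -0.3]
gripper_width: 0.455
grasp_force: 62.2
```

```bash
python3 - <<'E'
from h import *
mid()
E
```

```text
mid mm [-45.531   -1.6335 221.3859] yaw -0.00013702596742581896 F [-0.1124 -0.1009 -0.3092] w 0.45524249186079885 t 52.2333
```

servo_tool([
  [[0,0,0.001,0,0,0,0.2],[0,0,0.002,0,0,0,0.2],[0,0,0.002,0,0,0,0.2],[0,0,0.002,0,0,0,0.2]],
])

```text
t: 52.57
eef_pos: [0.6308, -0.0082, 0.2194]
tool_rot: [-0.001, 0.745, 0.667, -0.001]
contact_force: [-0.9, 0.4, -0.5]
gripper_width: 0.453
grasp_force: 62.2
```

servo_tool([
  [[0,0,0.001,0,0,0,0.2],[0,0,0.001,0,0,0,0.2],[0,0,0.001,0,0,0,0.2]],
])

```text
t: 52.82
eef_pos: [0.631, -0.0081, 0.219]
tool_rot: [-0.001, 0.745, 0.667, -0.0]
contact_force: [-1.5, 0.2, 2.9]
gripper_width: 0.45
grasp_force: 62.5
```

servo_tool([
  [[0,0,0,0,0,0,0.45],[0,0,0,0,0,0,0.55],[0,0,0,0,0,0,0.65],[0,0,0,0,0,0,0.75],[0,0,0,0,0,0,0.75],[0,0,-0.015,0,0,0,0.75],[0,0,-0.035,0,0,0,0.75],[0,0,-0.06,0,0,0,0.75],[0,0,-0.1,0,0,0,0.75],[0,0,-0.13,0,0,0,0.75],[0,0,-0.15,0,0,0,0.75],[0,0,-0.15,0,0,0,0.75],[0,0,-0.15,0,0,0,0.75]],
])

```text
t: 53.9
eef_pos: [0.6317, -0.0081, 0.3697]
tool_rot: [-0.0, 0.745, 0.667, 0.001]
contact_force: [-0.3, 0.1, -0.3]
gripper_width: 0.752
grasp_force: 0.0
```

```bash
python3 - <<'E'
from disc import *
mid()
c=cam('wrist','w21.png')
for y in(0,):
    ctr=onshelf(c,y);e=proj(c,ctr)[0];asc(c,e,60,4)
# rim check: expected outer rim vs image edges
m=np.array([.6762,-.0116,0]);Rm=R.from_euler('z',-.111)
hs=cv2.cvtColor(c['img'],cv2.COLOR_RGB2HSV)
for y in(-110,-40,40,110):
    e=[proj(c,m+Rm.apply([x/1000,y/1000,.216]))[0] for x in(-77,-13)];print(y,e)
t=cam('top');hs=cv2.cvtColor(t['img'],cv2.COLOR_RGB2HSV)
# mat leftovers: any non-dark blobs on the mat; and bystanders present
P=np.float32(proj(t,[[.40,.24,.002],[.55,.24,.002],[.55,.47,.002],[.40,.47,.002]]));x0,y0=P.min(0).astype(int);x1,y1=P.max(0).astype(int)
print(x0,x1,y0,y1,'bright px on mat',(hs[y0:y1,x0:x1,2]>90).sum(), 'of',(y1-y0)*(x1-x0))
E
```

```text
mid mm [-44.6077  -1.406  369.7269] yaw -0.0001029872396784981 F [-0.2819  0.0694 -0.304 ] w 0.7518027519134799 t 53.9
139 .......W.W#W.###..####........
147 .........WW.######.#...W......
155 ..........W..................W
163 .........WW..................W
171 .........W.............W......
179 .........WWWWW..WWWW..WW......
187 ..........WW..W.WWWW..WW......
195 .........WW..WW.WooW..W.......
203 ........W..W.W..WW.W...W......
211 ........W.WW..W.WW....WW......
219 ........W.....W.......W.......
227 ........W..W..W..W.W..W.......
235 ........W.WW...o..............
243 ........W.W.o#####oo....W.....
251 ........W..#########oW...#W..W
-110 [array([247.1588, 289.4287]), array([304.8734, 289.4254])]
-40 [array([245.204 , 230.5411]), array([306.7789, 230.5483])]
40 [array([242.6166, 152.7843]), array([309.301 , 152.8076])]
110 [array([239.9642,  73.2997]), array([311.886 ,  73.3418])]
90 175 214 271 bright px on mat 624 of 4845
```

```bash
python3 - <<'E'
from disc import *
t=cam('top','t22.png')['img'].astype(int);t0=cv2.imread('pics/top0.png')[...,::-1].astype(int);ta=cv2.imread('pics/t15.png')[...,::-1].astype(int)
v=t[205:278,88:200].max(2)
for r in range(0,73,4): print(205+r,''.join('#' if k<60 else('+' if k<90 else '.') for k in v[r,::2]))
for n,(u,w) in dict(mug=(358,158),jar=(120,180),cast=(165,171)).items():
    a=t[w-16:w+16,u-16:u+16];b=t0[w-16:w+16,u-16:u+16];print(n,np.abs(a-b).mean(),(np.abs(a-b).max(2)>40).sum())
E
```

```text
205 ........................................................
209 ............................................+++++++#....
213 .......#############################################....
217 .......#############################################....
221 .......#############################################....
225 .......#############################################....
229 .......#############################################+...
233 .......#############################################+...
237 .......#############################################+...
241 .......#############################################+...
245 .......#############################################+...
249 .......#############################################+...
253 .......#############################################+...
257 .......##############################################...
261 .......##############################################...
265 .......##############################################...
269 ......+##############################################...
273 ......+################+++..............................
277 ........................................................
mug 7.6396484375 0
jar 10.594401041666666 0
cast 15.638671875 0
```

```bash
python3 - <<'E'
from station import bot
print(bot.hand_in())
E
```

```text
the job is handed in; nothing more can be done
None
```

The job is handed in at about 54 s of the 210 s. Both brackets are hooked home, the shelf lies across them, and all three bur holders from the mat (two round stands, one block) stand on it. The mat is empty and the cast, mug and jar had not moved in the last top view; the judge returned no verdict.

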